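Sieve small collars out of large tubing nuts at a sprung sieving station

ROBOT

A 6-joint arm with a two-finger parallel gripper is mounted at the origin on the work surface. World frame = base frame: x ahead of the robot, y to its left, z up, the work surface at z = 0. Lengths are in m, angles in rad, forces in N, time in s.
With the tool pointing down it reaches from about 0.375 to 0.925 m from the base axis. Payload 5.7 kg.
Tool frame: the origin (TCP) lies on the centre line of the jaws, within the pads' length; the fingertips stand 14 mm ahead of it and the grasp point (between the pads) lies 5 mm behind it; z points along the fingers, x is the direction in which the jaws open and shut, and the axes are right-handed (so a half turn about z gives the same grasp; the last joint's range is limited). The gripper opens to 85 mm and grips with 20 to 120 N. Pads are 22 mm wide; open, the fingers measure 114 mm over their backs; the gripper's body (76 mm by 85 mm) begins 54 mm behind the grasp point. The pads swing forward as they close: fully open they stand 13 mm farther back than shut.
Start: joints at [1.036, 0.359, 1.51, -0, 1.272, -0.115], TCP at [0.245, 0.548, 0.245] pointing down, gripper open.
Joint ranges: [-2.97, 2.97], [-1.01, 2.36], [0.21, 2.38], [-0.96, 4.11], [0.2, 2.71], [-2.98, 2.98]. Speed limits (rad/s): [2.39, 2.39, 3.14, 3.14, 3.14, 3.14].

INTERFACE

Orientations are given as a unit quaternion [x, y, z, w].
In Python, from rig import bot gives the robot as it stands. The module is installed in compiled form; this text tells all that it offers.
- The arm moves only by the shell command python3 -m pendant 'ROWS' [FORCE]. ROWS is JSON, a list of rows, each an object of numbers: "x", "y", "z": the shift along the tool's x, y, z in mm; "rx", "ry", "rz": the turn, a rotation vector about the tool's x, y, z in rad; "fingers": the closure, from 0 (fully open) to 1 (shut). A call has exactly 10 rows; each row is the pose to reach, as a shift and turn from the pose commanded when the call began, along the tool's axes at that moment; what a row does not reach only later rows make up. A row lasts 1/10 s, in which the tool goes at most 50 mm and 8.59 degrees, less where a joint would pass 70% of its speed; a pose out of reach is approached as far as the arm can. A call with a gripper value outside its range is refused whole. The fingers move at their own pace and stop on an object; FORCE is the grip in N (left out, the last holds). Time passes only in rows, so rows that repeat a pose let the fingers close, or fill a call up. It gives the time, the measured TCP pose, the force and the opening at its end, in the units of the state.
- bot.read_state(): the state, without advancing time (a new reading comes with each control period).
- bot.camera(name): name is "scene" or "side" or "wrist"; returns the picture (480x640x3 uint8, red, green, blue); there is no depth.
- bot.camera_params(name): a dict with "intrinsics" (3x3 intrinsics, pixels), "extrinsics" (4x4, takes a point from camera to world coordinates). Camera axes: x right, y down, z forward; pixel columns grow to the right and rows downward; lengths in m; the calibration is good to about 2 mm. A picture is of the moment at which its call begins: read the wrist's pose just before it. camera_params takes no time and is no camera call; for the wrist camera it gives the pose at the moment of the call.
- bot.job_done(): hands the job in, once; it reports no verdict.
The state is a dict: "time_s": time; "joints": joint angles; "dq": joint speeds; "effort": joint torques, N m; "position": TCP position; "eef_rot": TCP orientation; "contact_force": force on the tool from outside, world axes, zero at the start; "moment": the same for the moment, N m; "grip_width": opening from 0.0 (shut) to 1.0 (fully open).
Only numpy, scipy, OpenCV 4.12 (cv2) and the standard library are available. Lean on these libraries where they do the work, as an engineer would, in place of code of your own. Each camera call takes 0.05 s, during which the arm holds its last target.

TASK

Carry the sieve of mixed tubing fittings level to the sieving station without losing any, and set it down gently so that its side flanges rest on the sprung bed. Then, holding it by the handle and keeping it resting lightly on the bed the whole time, shake it side to side along its long direction until all five small collars have dropped into the catch tray and only the three large nuts remain in the sieve; leave the sieve resting on the bed and let go. Never press or knock it hard against the station, do not touch the fittings with the gripper, and leave the jar, beaker and box alone.

Things in the scene. Friction and masses are not known exactly. Their poses are not given: they have to be found in the camera images.
- sieve: Open steel hand sieve, black bar handle bridging its middle; 0.26-0.42 kg empty; stands on the bench with all fittings in it. Origin: centre of its underside; z up, x along the handle bar, y its long side (the way to shake). Body 98 mm (x) by 148 mm (y), inside 90 by 140, walls 34 mm high. Smooth metal, friction about 0.3: fittings slip above about 3.5 m/s2, stay put below 2.4 m/s2.
- sieve_handle (a point): Centre of the sieve's bar handle, 74 mm above the sieve's underside; axes as the sieve's. The bar is 100 mm long (x), 14 mm thick (y) and 22 mm tall (z): pinch it from above across y. From the bar's underside down to the tops of the nuts 39 mm are free.
- sieve_floor (a point): Centre of the sieve floor's top, 4 mm above its underside. The floor is a solid strip 44 mm wide (y -22 to 22 mm), then on each side a slot 18.5 mm wide, a 6 mm bar, another slot 18.5 mm wide and a 5 mm ledge at the end wall. The slots run along x over the whole inside.
- sieve_flange (a point): A point on the underside of one side flange, 20 mm above the sieve's underside, at x = 57, y = 0 mm. Each long side has such a flange, x from 49 to 65 mm out on both sides, 4 mm thick, 148 mm long; by these the sieve rests on the station's bed.
- station: Sieving station, fixed: a grey catch tray (124 x 228 mm, 42 mm high, walls 4 mm) under a sprung aluminium bed. Origin: centre of the tray's underside, on the bench; z up, y along the long side. The sieve goes down through the bed's window until its flanges lie on the two long rails, its y along the station's y (either way round). A load over 18 N between sieve and station is too much.
- station_centre (a point): Centre of the bed's window at the bed's lowest setting, 70 mm above the bench; axes as the station's. Bed: flat frame 158 (x) by 264 mm (y), window 106 by 212 mm: the sieve has 4 mm free each side in x, 32 mm each end in y. The bed's top stands 70 to 94 mm above the bench, set by screws, NOT measured: feel for it. It sinks 1 mm per 5 N, 7 mm at most, then is hard.
- collar0: Small steel collar (short round sleeve), 14 mm across and 8 mm high, 10 g; origin: centre of its underside as it lies at the start. Starts on the solid strip of the sieve. Passes the slots.
- collar1: Small steel collar (short round sleeve), 14 mm across and 8 mm high, 10 g; origin: centre of its underside as it lies at the start. Starts on the solid strip of the sieve. Passes the slots.
- collar2: Small steel collar (short round sleeve), 14 mm across and 8 mm high, 10 g; origin: centre of its underside as it lies at the start. Starts on the solid strip of the sieve. Passes the slots.
- collar3: Small steel collar (short round sleeve), 14 mm across and 8 mm high, 10 g; origin: centre of its underside as it lies at the start. Starts on the solid strip of the sieve. Passes the slots.
- collar4: Small steel collar (short round sleeve), 14 mm across and 8 mm high, 10 g; origin: centre of its underside as it lies at the start. Starts on the solid strip of the sieve. Passes the slots.
- nut0: Large steel hexagon nut, 27 mm across the flats and 20 mm high, 45 g; origin: centre of its underside. Starts in the sieve; cannot pass the slots.
- nut1: Large steel hexagon nut, 27 mm across the flats and 20 mm high, 45 g; origin: centre of its underside. Starts in the sieve; cannot pass the slots.
- nut2: Large steel hexagon nut, 27 mm across the flats and 20 mm high, 45 g; origin: centre of its underside. Starts in the sieve; cannot pass the slots.
- reagent_jar: Bystander: amber glass jar with a black lid, 52 mm across, 85 mm high; origin at the centre of its underside. Leave alone.
- beaker: Bystander: clear glass beaker, 64 mm across, 75 mm high; origin at the centre of its underside. Leave alone.
- tip_box: Bystander: white plastic box 60 x 90 x 50 mm; origin at the centre of its underside. Leave alone.

How it is judged:
By the outcome, as a careful person would: the job done as asked, in the order asked, and still so for the second after the job is handed in, with the robot touching nothing.
It also fails if it takes over 61 s, if anything falls off the work surface, if the arm or the gripper's body presses on something with over 40 N, if the wrist force passes 120 N, or if a joint passes its speed limit or range.

## Working session

There is one attempt and no reset: what is moved stays moved. The work goes in short steps, Python scripts to look and compute and a shell command to move; the robot and the scene stay as the last step left them, time stands still between calls to the robot, and variables do not carry over. Pictures are saved under pics/ and viewed, and the job is handed in when it is done.

```bash
mkdir -p pics; ls; python3 - <<'E'
from rig import bot
import cv2,json
s=bot.read_state(); print(s)
for n in ("scene","side","wrist"):
    p=bot.camera_params(n); print(n,p)
    cv2.imwrite(f"pics/{n}0.png",bot.camera(n)[:,:,::-1])
E
```

```text
pics
{'time_s': 0.0, 'joints': array([ 1.03590872e+00,  3.59501857e-01,  1.51143670e+00,  1.63944474e-05,
        1.27247070e+00, -1.15126331e-01]), 'dq': array([-0.00093561,  0.00045643, -0.00087541,  0.00095981, -0.00214058,
        0.00145194]), 'effort': array([-5.41559086e-03, -5.27623343e+01, -2.78619826e+01, -9.81525991e-04,
        1.33264245e-02,  1.94068855e-05]), 'position': array([0.24421096, 0.54734622, 0.2444538 ]), 'eef_rot': array([ 8.38911712e-01,  5.44266768e-01, -8.17207632e-04,  3.96539425e-04]), 'contact_force': array([0.90979155, 0.17138025, 0.13607738]), 'moment': array([ 0.01364874,  0.02578446, -0.00064834]), 'grip_width': 1.0065608735023948}
scene {'intrinsics': array([[507.91725564,   0.        , 321.52562298],
       [  0.        , 507.91725564, 229.95342539],
       [  0.        ,   0.        ,   1.        ]]), 'extrinsics': array([[ 0.85073693,  0.45490292, -0.26326793,  0.91122704],
       [ 0.52556441, -0.7413872 ,  0.41728535, -0.5547709 ],
       [-0.00535915, -0.49336432, -0.86980626,  1.20282779],
       [ 0.        ,  0.        ,  0.        ,  1. 
[... 182 characters left out ...]
]]), 'extrinsics': array([[-0.9990193 , -0.0408578 ,  0.01706122,  0.54530446],
       [-0.04253067,  0.77836734, -0.62636685,  0.55697449],
       [ 0.01231208, -0.6264782 , -0.7793417 ,  0.80008861],
       [ 0.        ,  0.        ,  0.        ,  1.        ]])}
wrist {'intrinsics': array([[360.14396907,   0.        , 315.16331838],
       [  0.        , 360.14396907, 241.9045015 ],
       [  0.        ,   0.        ,   1.        ]]), 'extrinsics': array([[ 0.40725881,  0.8749225 ,  0.26201312,  0.17766363],
       [ 0.91331057, -0.38950579, -0.11894975,  0.57806852],
       [-0.00201619,  0.28774269, -0.95770563,  0.3741836 ],
       [ 0.        ,  0.        ,  0.        ,  1.        ]])}
```

View pics/scene0.png

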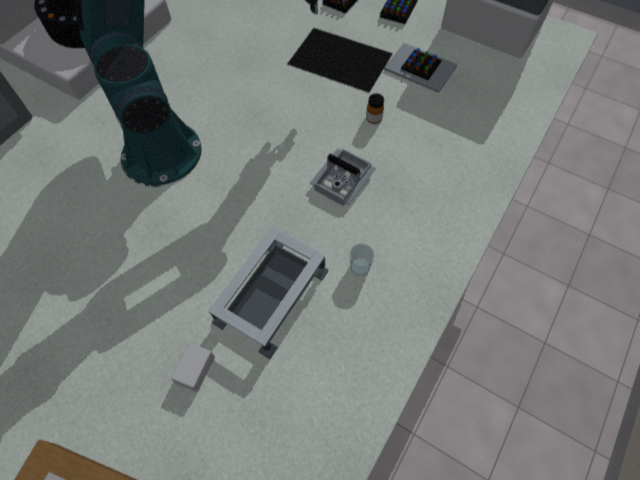

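View pics/side0.png

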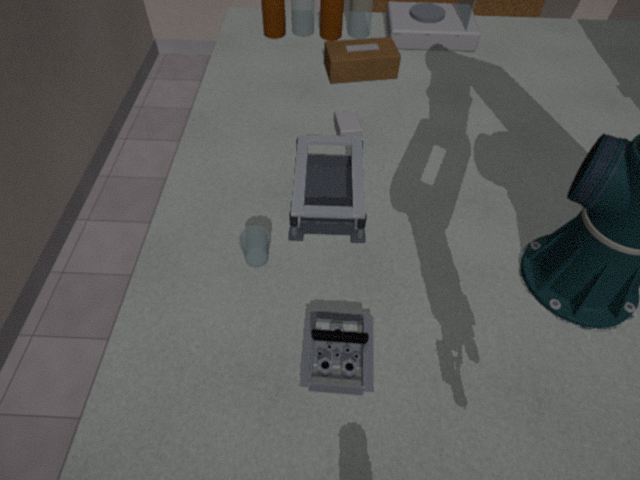

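View pics/wrist0.png

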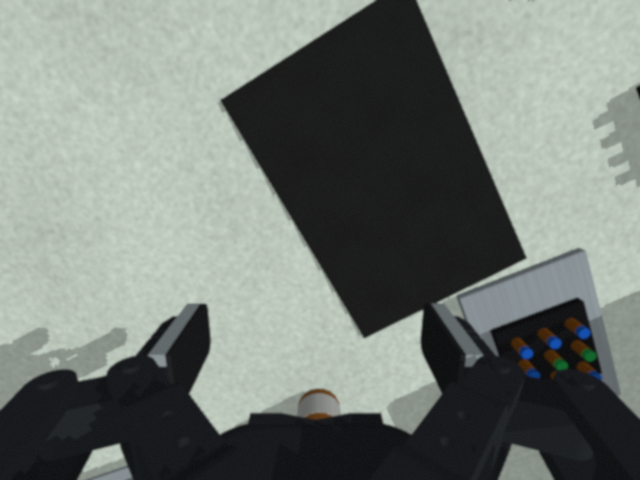

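The sieve is near side pixel (338,350), the station near (330,185), and the jar, beaker and box stand apart from both. Next I'll enlarge the crops.

```bash
python3 - <<'E'
import cv2
a=cv2.imread("pics/side0.png");b=cv2.imread("pics/scene0.png")
def c(im,x,y,w,h,k,n): cv2.imwrite("pics/"+n,cv2.resize(im[y:y+h,x:x+w],None,fx=k,fy=k,interpolation=cv2.INTER_CUBIC))
c(a,280,290,120,110,5,"c_side_sieve.png")
c(a,270,120,120,125,4.8,"c_side_st.png")
c(b,290,130,110,90,6,"c_sc_sieve.png")
c(b,200,220,140,140,4,"c_sc_st.png")
E
```

```text
(no output)
```

View pics/c_side_sieve.png

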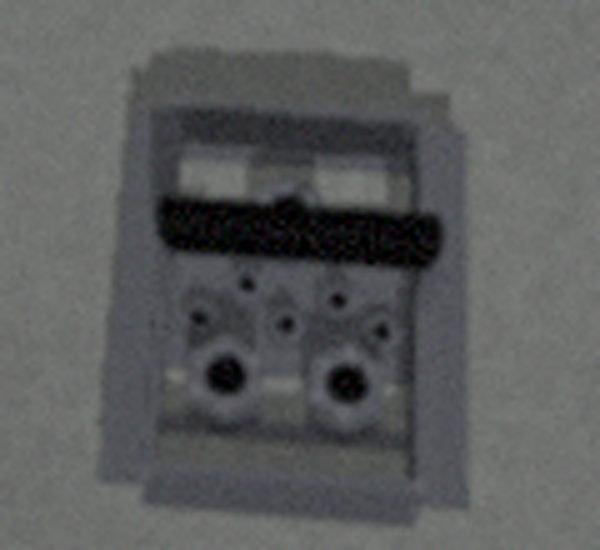

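View pics/c_side_st.png

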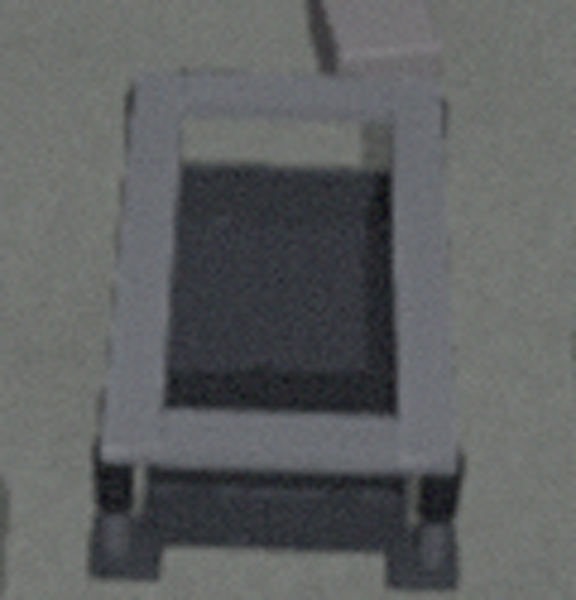

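View pics/c_sc_sieve.png

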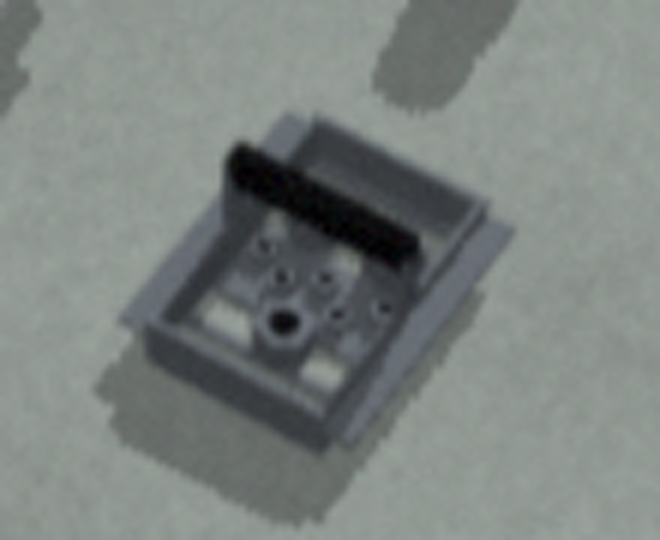

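View pics/c_sc_st.png

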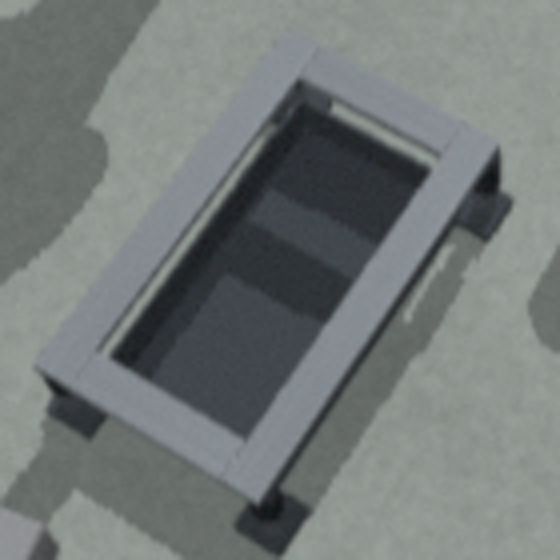

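```bash
cat > fit.py <<'E'
import numpy as np
from rig import bot
from scipy.optimize import least_squares
P={n:bot.camera_params(n) for n in("scene","side")}
def proj(n,X):
    T=np.linalg.inv(P[n]['extrinsics']);K=P[n]['intrinsics']
    c=T[:3,:3]@X+T[:3,3];u=K@c;return u[:2]/u[2]
def fit(obs,p0,freeh):
    def res(p):
        c,s=np.cos(p[2]),np.sin(p[2]);r=[]
        for n,L,px in obs:
            z=L[2]+(p[3] if freeh else 0)
            r+=list(proj(n,np.array([p[0]+c*L[0]-s*L[1],p[1]+s*L[0]+c*L[1],z]))-px)
        return np.array(r)
    q=least_squares(res,p0,loss='soft_l1')
    return q.x,res(q.x).reshape(-1,2).round(1)
def cr(o,k): return lambda x,y:np.array([o[0]+(x+.5)/k-.5,o[1]+(y+.5)/k-.5])
E
python3 - <<'E'
from fit import *
a=cr((280,290),5);b=cr((290,130),6);F=.024;H=.074
S=[("side",(.065,.074,F),a(98,483)),("side",(-.065,.074,F),a(468,508)),("side",(-.065,-.074,F),a(465,130)),("side",(.065,-.074,F),a(143,108)),
("side",(.05,0,H),a(160,224)),("side",(-.05,0,H),a(440,242)),
("scene",(-.065,.074,F),b(288,113)),("scene",(-.065,-.074,F),b(122,320)),("scene",(.065,.074,F),b(515,230)),("scene",(.065,-.074,F),b(345,445)),
("scene",(-.05,0,H+.0),b(232,170)),("scene",(.05,0,H),b(412,250))]
for f in(0,1):
    p,r=fit(S,[.5,.3,0,0][:3+f],f);print(p,r.tolist())
    for n in("side","scene"):
        p,_=fit([s for s in S if s[0]==n],[.5,.3,0][:3],0);print(n,p)
a=cr((270,120),4.8);b=cr((200,220),4)
T=[]
for (X,Y),s,c in [((.079,-.132),(133,75),(258,500)),((-.079,-.132),(443,98),(40,365)),((.079,.132),(100,455),(498,150)),((-.079,.132),(458,470),(297,35)),
 ((.053,-.106),(182,112),(245,438)),((-.053,-.106),(392,118),(112,355)),((.053,.106),(163,408),(440,155)),((-.053,.106),(398,412),(308,78))]:
    T+=[("side",(X,Y,0),a(*s)),("scene",(X,Y,0),b(*c))]
p,r=fit(T,[.5,0,0,.08],1);print("station",p,r.tolist())
E
```

```text
[ 0.51002434  0.19699097 -0.03085737] [[-0.3, -0.9], [0.4, -0.2], [0.4, -0.3], [-1.9, -0.6], [-0.6, -0.3], [0.3, 0.2], [-0.2, -1.2], [-0.8, -1.0], [0.2, -1.1], [1.2, -0.5], [-0.2, -2.2], [0.4, 0.5]]
side [ 0.50981804  0.19760898 -0.02891997]
scene [ 0.51134252  0.19409922 -0.0350992 ]
[ 0.50978166  0.19609019 -0.03114251 -0.00354531] [[-0.1, -0.7], [0.3, 0.1], [0.4, 0.2], [-1.8, -0.1], [-0.4, 0.1], [0.2, 0.7], [-0.4, -0.2], [-1.0, -0.1], [-0.1, -0.1], [0.9, 0.4], [-0.5, -1.2], [0.1, 1.4]]
side [ 0.50981804  0.19760898 -0.02891997]
scene [ 0.51134252  0.19409922 -0.0350992 ]
station [ 0.53932693 -0.20702176  0.00539722  0.08196996] [[0.6, 0.2], [0.1, 0.9], [-0.6, -2.5], [-1.3, 0.0], [-0.3, 0.4], [0.9, -1.5], [-0.4, -0.0], [-1.9, -1.5], [0.3, -0.4], [0.4, 1.0], [-0.3, -0.2], [-3.7, -1.0], [-0.5, 1.6], [0.9, 0.5], [-0.3, 2.6], [-1.9, 0.1]]
```

```bash
cat > go.py <<'E'
import sys,numpy as np
from rig import bot
from scipy.spatial.transform import Rotation as R
def delta(t,yaw=None,s=None):
    s=s or bot.read_state();r=R.from_quat(s['eef_rot']);d=r.inv().apply(np.array(t)-s['position'])*1000
    out=d.round(1).tolist()
    if yaw is not None:
        c,q=np.cos(yaw),np.sin(yaw);G=R.from_matrix(np.array([[c,q,0],[q,-c,0],[0,0,-1.]]))
        out+=(r.inv()*G).as_rotvec().round(4).tolist()
    return out
if __name__=="__main__":
    a=[float(v) for v in sys.argv[1:]]
    print(delta(a[:3],a[3] if len(a)>3 else None))
E
python3 go.py 0.51 0.1965 0.245 1.540
```

```text
[-212.2, 385.7, -0.1, -0.0005, 0.0014, -0.389]
```

```bash
python3 -m pendant '[{"x":-16,"y":29,"rz":-0.03},{"x":-40,"y":72,"rz":-0.07},{"x":-66,"y":120,"rz":-0.12},{"x":-92,"y":167,"rz":-0.17},{"x":-118,"y":214,"rz":-0.22},{"x":-144,"y":262,"rz":-0.27},{"x":-170,"y":309,"rz":-0.32},{"x":-192,"y":349,"rz":-0.36},{"x":-212,"y":386,"rz":-0.389},{"x":-212,"y":386,"rz":-0.389}]' 
python3 - <<'E'
from rig import bot
import cv2
print(bot.read_state()['position'],bot.camera_params("wrist"))
cv2.imwrite("pics/w1.png",bot.camera("wrist")[:,:,::-1])
print(bot.read_state()['position'])
E
```

```text
[0.24430191 0.54745319 0.24461808] {'intrinsics': array([[360.14396907,   0.        , 315.16331838],
       [  0.        , 360.14396907, 241.9045015 ],
       [  0.        ,   0.        ,   1.        ]]), 'extrinsics': array([[ 0.40725884,  0.87488902,  0.26212485,  0.17769344],
       [ 0.91331103, -0.38956221, -0.11876128,  0.57811877],
       [-0.00178901,  0.2877681 , -0.95769845,  0.37428572],
       [ 0.        ,  0.        ,  0.        ,  1.        ]])}
[0.24434723 0.54754229 0.24475611]invalid input
```

View pics/w1.png

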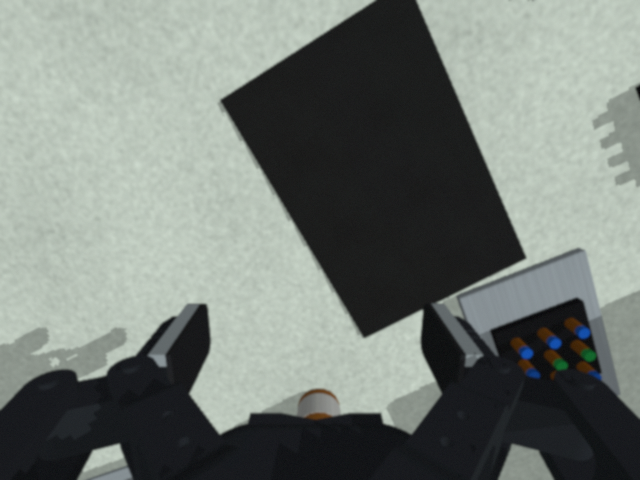

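```bash
python3 -m pendant '[{"x":-16,"y":29,"z":0,"rx":0,"ry":0,"rz":-0.03,"fingers":0},{"x":-40,"y":72,"z":0,"rx":0,"ry":0,"rz":-0.07,"fingers":0},{"x":-66,"y":120,"z":0,"rx":0,"ry":0,"rz":-0.12,"fingers":0},{"x":-92,"y":167,"z":0,"rx":0,"ry":0,"rz":-0.17,"fingers":0},{"x":-118,"y":214,"z":0,"rx":0,"ry":0,"rz":-0.22,"fingers":0},{"x":-144,"y":262,"z":0,"rx":0,"ry":0,"rz":-0.27,"fingers":0},{"x":-170,"y":309,"z":0,"rx":0,"ry":0,"rz":-0.32,"fingers":0},{"x":-192,"y":349,"z":0,"rx":0,"ry":0,"rz":-0.36,"fingers":0},{"x":-212,"y":386,"z":0,"rx":0,"ry":0,"rz":-0.389,"fingers":0},{"x":-212,"y":386,"z":0,"rx":0,"ry":0,"rz":-0.389,"fingers":0}]'
python3 - <<'E'
from rig import bot
import cv2
print(bot.read_state()['position'],bot.camera_params("wrist")['extrinsics'].tolist())
cv2.imwrite("pics/w2.png",bot.camera("wrist")[:,:,::-1])
print(bot.read_state()['position'])
E
```

```text
time_s: 1.2
position: [0.514, 0.1928, 0.2454]
eef_rot: [0.719, 0.695, 0.0, 0.001]
contact_force: [-0.8, 0.0, 0.1]
grip_width: 1.001
[0.51400066 0.19284383 0.24537528] [[0.03419329435464299, 0.9565169428283575, 0.2896655946146654, 0.4407147538368788], [0.9994128116677947, -0.03208682095829718, -0.012019475656674328, 0.19628013974607417], [-0.0022023840373425418, 0.28990649182638384, -0.9570524413539048, 0.37483828615681686], [0.0, 0.0, 0.0, 1.0]]
[0.51305359 0.19385834 0.24517069]
```

View pics/w2.png

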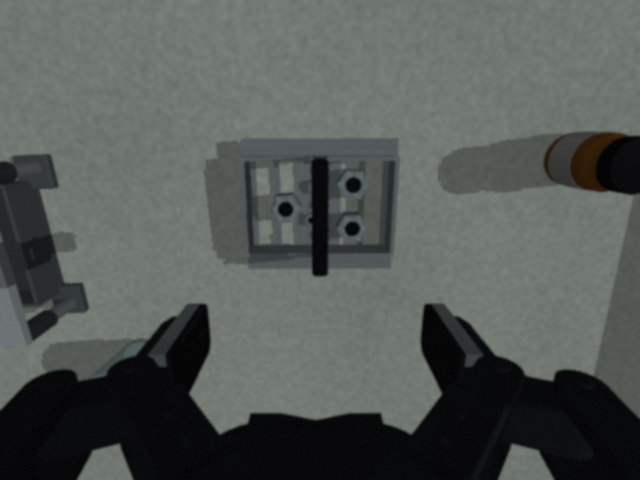

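```bash
python3 - <<'E'
import numpy as np
E=np.array([[0.03419329435464299, 0.9565169428283575, 0.2896655946146654, 0.4407147538368788], [0.9994128116677947, -0.03208682095829718, -0.012019475656674328, 0.19628013974607417], [-0.0022023840373425418, 0.28990649182638384, -0.9570524413539048, 0.37483828615681686]])
f,cx,cy=360.144,315.163,241.9
def bp(u,v,z):
    d=E[:,:3]@np.array([(u-cx)/f,(v-cy)/f,1]);return (E[:,3]+d*(z-E[2,3])/d[2]).round(4)
print("handle",bp(320,158,.085),bp(320,275,.085))
for c in[(241,139),(398,139),(391,267),(250,268)]: print(bp(*c,.024))
E
python3 go.py 0.5105 0.1965 0.245 1.540
```

```text
handle [0.4598 0.1988 0.085 ] [0.5585 0.1958 0.085 ]
[0.4439 0.1259 0.024 ]
[0.4489 0.2728 0.024 ]
[0.5768 0.2697 0.024 ]
[0.573  0.1231 0.024 ]
[2.6, -2.6, 0.2, 0.001, 0.001, -0.0044]
```

```bash
python3 -m pendant '[{"x":0.7,"y":0.5,"z":10,"rx":0,"ry":0,"rz":0,"fingers":0},{"x":0.7,"y":0.5,"z":35,"rx":0,"ry":0,"rz":0,"fingers":0},{"x":0.7,"y":0.5,"z":65,"rx":0,"ry":0,"rz":0,"fingers":0},{"x":0.7,"y":0.5,"z":95,"rx":0,"ry":0,"rz":0,"fingers":0},{"x":0.7,"y":0.5,"z":125,"rx":0,"ry":0,"rz":0,"fingers":0},{"x":0.7,"y":0.5,"z":148,"rx":0,"ry":0,"rz":0,"fingers":0},{"x":0.7,"y":0.5,"z":164,"rx":0,"ry":0,"rz":0,"fingers":0},{"x":0.7,"y":0.5,"z":172,"rx":0,"ry":0,"rz":0,"fingers":0},{"x":0.7,"y":0.5,"z":176,"rx":0,"ry":0,"rz":0,"fingers":0},{"x":0.7,"y":0.5,"z":176,"rx":0,"ry":0,"rz":0,"fingers":0}]'
python3 go.py 0.5105 0.1972 0.069 1.540
python3 - <<'E'
from rig import bot
import cv2
s=bot.camera("side")[:,:,::-1]
w=bot.camera("wrist")[:,:,::-1]
cv2.imwrite("pics/3.png",cv2.hconcat([cv2.resize(s[260:420,240:440],(400,320),interpolation=2),cv2.resize(w,(400,320))]))
E
python3 go.py 0.5105 0.1972 0.069 1.540
```

```text
time_s: 2.25
position: [0.5106, 0.1984, 0.0691]
eef_rot: [0.718, 0.697, -0.0, -0.0]
contact_force: [0.1, -1.0, 0.7]
grip_width: 0.997
[-1.2, -0.0, 0.1, -0.0005, 0.0001, 0.001]
[-1.0, -0.9, 1.0, 0.0011, -0.0003, 0.0004]
```

View pics/3.png

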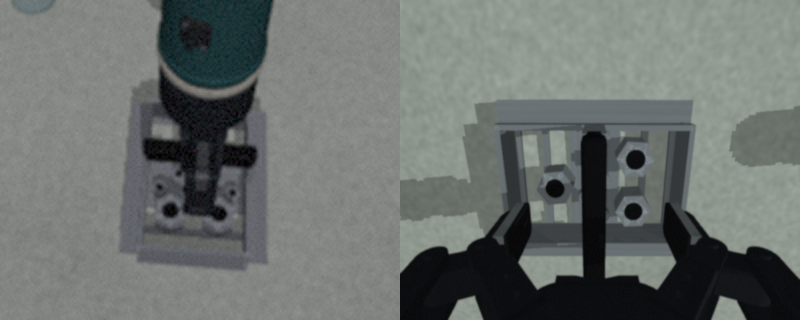

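Both views show the bar midway between the pads, which is pixel column 595 of the wrist half. The fingers straddle it and are clear of the nuts, so I'll close.

```bash
python3 -m pendant '[{"x":0,"y":0,"z":0,"rx":0,"ry":0,"rz":0,"fingers":0.4},{"x":0,"y":0,"z":0,"rx":0,"ry":0,"rz":0,"fingers":0.7},{"x":0,"y":0,"z":0,"rx":0,"ry":0,"rz":0,"fingers":0.8},{"x":0,"y":0,"z":0,"rx":0,"ry":0,"rz":0,"fingers":1},{"x":0,"y":0,"z":0,"rx":0,"ry":0,"rz":0,"fingers":1},{"x":0,"y":0,"z":0,"rx":0,"ry":0,"rz":0,"fingers":1},{"x":0,"y":0,"z":0,"rx":0,"ry":0,"rz":0,"fingers":1},{"x":0,"y":0,"z":0,"rx":0,"ry":0,"rz":0,"fingers":1},{"x":0,"y":0,"z":0,"rx":0,"ry":0,"rz":0,"fingers":1},{"x":0,"y":0,"z":0,"rx":0,"ry":0,"rz":0,"fingers":1}]' 80
python3 -c "
from rig import bot;print(bot.read_state())"
```

```text
time_s: 3.35
position: [0.5113, 0.1975, 0.0696]
eef_rot: [0.718, 0.696, 0.0, 0.0]
contact_force: [-0.2, -1.5, 5.7]
grip_width: 0.153
{'time_s': 3.35, 'joints': array([ 2.42768906e-01,  5.05121583e-01,  1.79650216e+00, -3.86574749e-04,
        8.39697169e-01, -1.29693663e+00]), 'dq': array([ 8.11154310e-05, -2.37424766e-03, -5.62640667e-04,  8.50225167e-04,
        2.21808534e-03, -1.03973201e-03]), 'effort': array([ 5.95340766e-01, -4.96315169e+01, -1.75826633e+01,  2.63643125e-01,
       -3.92408241e-01, -3.66919173e-02]), 'position': array([0.51130927, 0.1975026 , 0.06961465]), 'eef_rot': array([7.17923323e-01, 6.96122161e-01, 4.50440683e-05, 1.92723285e-04]), 'contact_force': array([-0.23052763, -1.46850909,  5.69339595]), 'moment': array([-0.18941557,  0.09919787, -0.01428304]), 'grip_width': 0.15347311876716208}
```

```bash
python3 -m pendant '[{"x":0,"y":0,"z":-2,"rx":0,"ry":0,"rz":0,"fingers":1},{"x":0,"y":0,"z":-6,"rx":0,"ry":0,"rz":0,"fingers":1},{"x":0,"y":0,"z":-13,"rx":0,"ry":0,"rz":0,"fingers":1},{"x":0,"y":0,"z":-25,"rx":0,"ry":0,"rz":0,"fingers":1},{"x":0,"y":0,"z":-42,"rx":0,"ry":0,"rz":0,"fingers":1},{"x":0,"y":0,"z":-62,"rx":0,"ry":0,"rz":0,"fingers":1},{"x":0,"y":0,"z":-84,"rx":0,"ry":0,"rz":0,"fingers":1},{"x":0,"y":0,"z":-104,"rx":0,"ry":0,"rz":0,"fingers":1},{"x":0,"y":0,"z":-119,"rx":0,"ry":0,"rz":0,"fingers":1},{"x":0,"y":0,"z":-130,"rx":0,"ry":0,"rz":0,"fingers":1}]'
python3 - <<'E'
from rig import bot
import cv2
s=bot.camera("side")[:,:,::-1]
w=bot.camera("wrist")[:,:,::-1]
cv2.imwrite("pics/4.png",cv2.hconcat([cv2.resize(s[220:400,240:440],(400,360),interpolation=2),cv2.resize(w,(400,360))]))
print(bot.read_state())
E
python3 go.py 0.539 -0.207 0.199 1.576
```

```text
time_s: 4.35
position: [0.5114, 0.1978, 0.2012]
eef_rot: [0.718, 0.696, 0.001, 0.0]
contact_force: [0.6, -0.1, -6.1]
grip_width: 0.152
{'time_s': 4.45, 'joints': array([ 2.43030276e-01,  3.29507957e-01,  1.67701097e+00, -5.40016706e-05,
        1.13161843e+00, -1.29699008e+00]), 'dq': array([-0.00028415,  0.0270489 ,  0.02888875, -0.00015799, -0.03118157,
       -0.00420646]), 'effort': array([ 8.43584910e-02, -5.18255997e+01, -2.69353151e+01,  8.20370478e-03,
        4.63591469e-01, -7.78998965e-04]), 'position': array([0.51212512, 0.1979396 , 0.20130172]), 'eef_rot': array([0.71789455, 0.69614972, 0.00148096, 0.00089002]), 'contact_force': array([ 0.3469455 , -0.10579405, -5.63320592]), 'moment': array([ 0.06887022, -0.08816038,  0.00137045]), 'grip_width': 0.15006664101289996}
[-403.9, 39.3, 2.1, 0.0034, -0.0008, -0.036]
```

View pics/4.png

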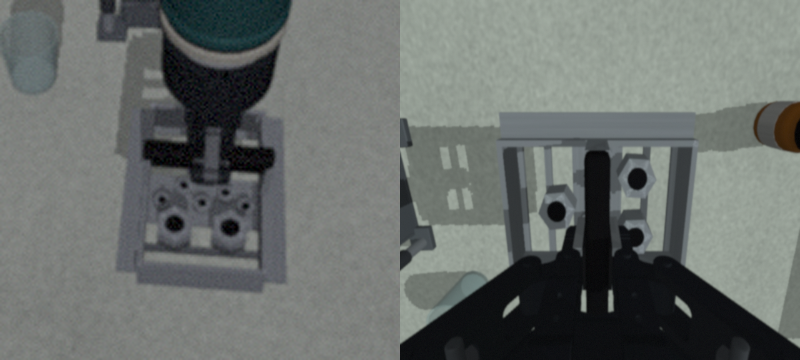

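All eight fittings are in place, the sieve hangs level, and the measured weight is about 5.7 N. Next is the gentle carry.

```bash
python3 -m pendant '[{"x":-3,"y":0.3,"z":0,"rx":0,"ry":0,"rz":0,"fingers":1},{"x":-10,"y":1,"z":0,"rx":0,"ry":0,"rz":0,"fingers":1},{"x":-22,"y":2.1,"z":0,"rx":0,"ry":0,"rz":0,"fingers":1},{"x":-39,"y":3.8,"z":0,"rx":0,"ry":0,"rz":0,"fingers":1},{"x":-61,"y":5.9,"z":0,"rx":0,"ry":0,"rz":0,"fingers":1},{"x":-87,"y":8.4,"z":0,"rx":0,"ry":0,"rz":0,"fingers":1},{"x":-115,"y":11.1,"z":0,"rx":0,"ry":0,"rz":0,"fingers":1},{"x":-145,"y":14,"z":0,"rx":0,"ry":0,"rz":0,"fingers":1},{"x":-175,"y":17,"z":0,"rx":0,"ry":0,"rz":0,"fingers":1},{"x":-205,"y":19.8,"z":0,"rx":0,"ry":0,"rz":0,"fingers":1}]'
python3 -m pendant '[{"x":-30,"y":3,"z":0,"rx":0,"ry":0,"rz":-0.004,"fingers":1},{"x":-60,"y":6,"z":0,"rx":0,"ry":0,"rz":-0.009,"fingers":1},{"x":-89,"y":9,"z":0,"rx":0,"ry":0,"rz":-0.014,"fingers":1},{"x":-116,"y":11.5,"z":0,"rx":0,"ry":0,"rz":-0.02,"fingers":1},{"x":-140,"y":14,"z":0,"rx":0,"ry":0,"rz":-0.025,"fingers":1},{"x":-160,"y":16,"z":0,"rx":0,"ry":0,"rz":-0.03,"fingers":1},{"x":-176,"y":17.5,"z":0,"rx":0,"ry":0,"rz":-0.033,"fingers":1},{"x":-188,"y":18.5,"z":0,"rx":0,"ry":0,"rz":-0.035,"fingers":1},{"x":-195,"y":19,"z":0,"rx":0,"ry":0,"rz":-0.036,"fingers":1},{"x":-199,"y":19.5,"z":0,"rx":0,"ry":0,"rz":-0.036,"fingers":1}]'
python3 - <<'E'
from rig import bot
import cv2
for n in("side","scene","wrist"): 
    if n=="wrist": print(bot.camera_params(n)['extrinsics'].tolist())
    cv2.imwrite(f"pics/5{n}.png",bot.camera(n)[:,:,::-1])
s=cv2.imread("pics/5side.png");c=cv2.imread("pics/5scene.png")
cv2.imwrite("pics/5a.png",cv2.resize(s[100:250,250:410],(800,750//1*1))[:600] if 0 else cv2.resize(s[110:250,260:400],(600,600),interpolation=2))
cv2.imwrite("pics/5b.png",cv2.resize(c[180:360,190:370],(600,600),interpolation=2))
print(bot.read_state())
E
python3 go.py 0.539 -0.207 0.199 1.576
```

```text
time_s: 5.45
position: [0.5239, -0.01, 0.1987]
eef_rot: [0.718, 0.696, -0.001, -0.0]
contact_force: [0.8, 0.5, -5.6]
grip_width: 0.147
time_s: 6.45
position: [0.5377, -0.2077, 0.1991]
eef_rot: [0.705, 0.709, -0.0, -0.0]
contact_force: [-0.1, 0.9, -5.8]
grip_width: 0.15
[[-0.0054634602461669825, 0.9577467393600483, 0.2875610089134692, 0.46494067818066975], [0.9999849299789744, 0.0053876608599983545, 0.0010549527956213026, -0.20704394680450916], [-0.0005389035923996323, 0.2875624390556795, -0.9577617413674785, 0.3288926300141239], [0.0, 0.0, 0.0, 1.0]]
{'time_s': 6.6, 'joints': array([-4.87194963e-01,  3.70583012e-01,  1.61718162e+00,  2.52750928e-04,
        1.15423998e+00, -2.06347441e+00]), 'dq': array([ 9.98527240e-03, -3.54585425e-03,  4.70772676e-03,  1.89885782e-03,
        1.89062014e-05, -1.96788045e-03]), 'effort': array([-5.66009469e-01, -5.43399096e+01, -2.78587979e+01, -8.06370866e-02,
       -4.60476126e-02, -2.71278777e-02]), 'position': array([ 0.53789838, -0.20690751,  0.19922571]), 'eef_rot': array([ 7.05201801e-01,  7.09006604e-01,  5.05737967e-05, -2.30701283e-04]), 'contact_force': array([ 0.41842398,  0.59837081, -5.74278281]), 'moment': array([-0.0024705 ,  0.05716607,  0.00166931]), 'grip_width': 0.1474471949812324}
[-0.1, 1.1, 0.2, -0.0003, -0.0004, 0.0002]
```

View pics/5a.png

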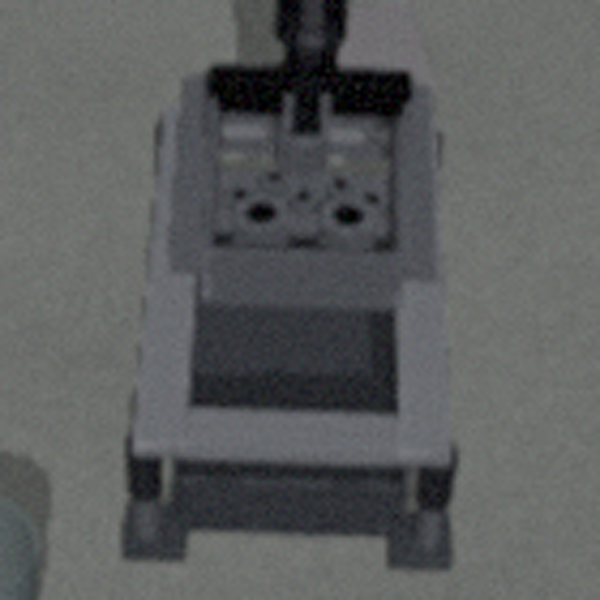

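View pics/5b.png

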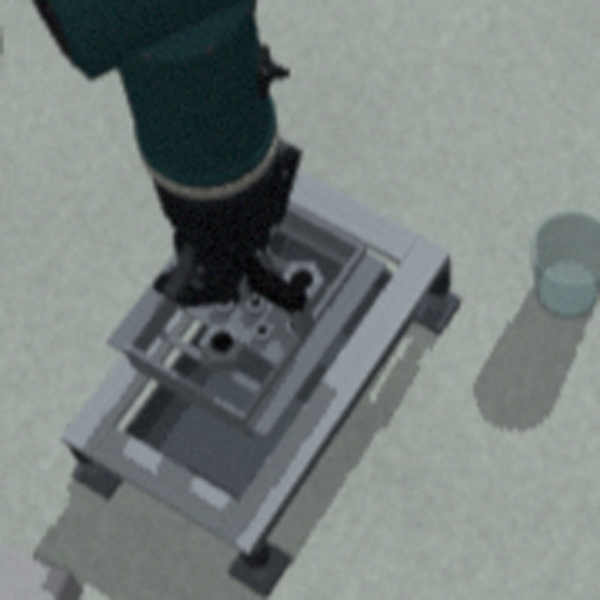

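View pics/5wrist.png

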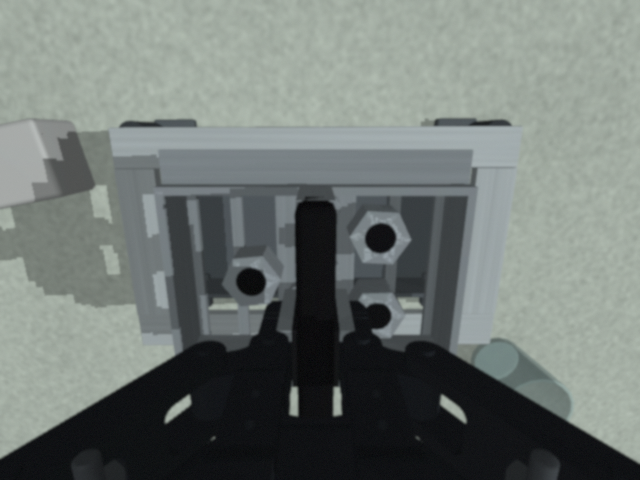

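```bash
python3 - <<'E'
import cv2
w=cv2.imread("pics/5wrist.png")
cv2.imwrite("pics/5l.png",cv2.resize(w[115:195,95:215],(780,520),interpolation=2))
cv2.imwrite("pics/5r.png",cv2.resize(w[115:195,415:535],(780,520),interpolation=2))
E
```

```text
(no output)
```

View pics/5l.png

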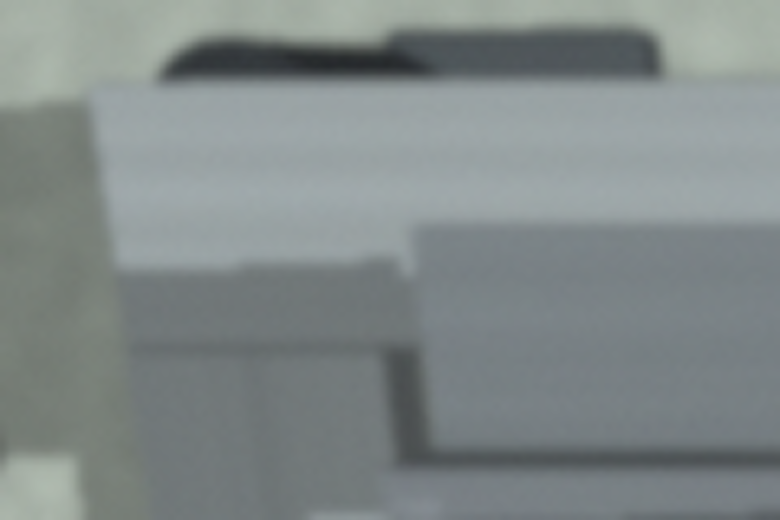

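View pics/5r.png

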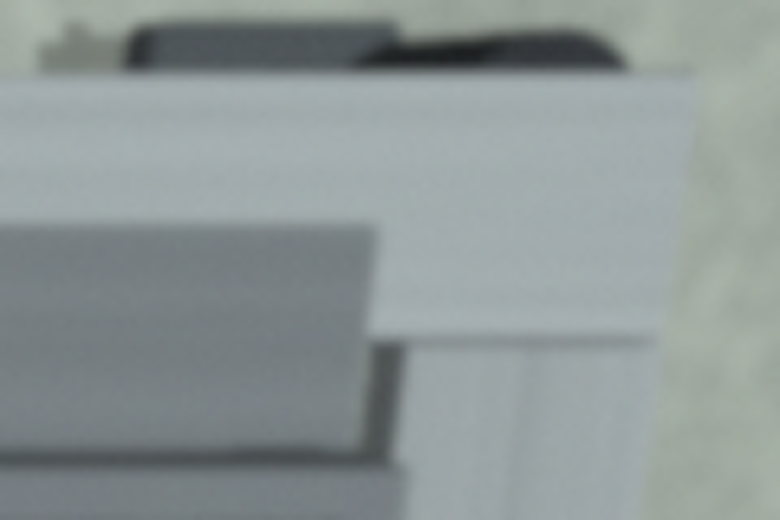

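```bash
python3 - <<'E'
import numpy as np
from scipy.optimize import least_squares
E=np.array([[-0.0054634602461669825, 0.9577467393600483, 0.2875610089134692, 0.46494067818066975], [0.9999849299789744, 0.0053876608599983545, 0.0010549527956213026, -0.20704394680450916], [-0.0005389035923996323, 0.2875624390556795, -0.9577617413674785, 0.3288926300141239]])
f,cx,cy=360.144,315.163,241.9
def pr(X):
    c=E[:,:3].T@(X-E[:,3]);return np.array([cx+f*c[0]/c[2],cy+f*c[1]/c[2]])
def fit(o,z,fz):
    def r(p):
        c,s=np.cos(p[2]),np.sin(p[2])
        return np.concatenate([pr(np.array([p[0]+c*a-s*b,p[1]+s*a+c*b,p[3] if fz else z]))-np.array(u) for (a,b),u in o])
    q=least_squares(r,[.54,-.2,0,.08][:3+fz]);return q.x.round(4),r(q.x).round(1)
st=[((-.079,-.132),(108.4,127.1)),((-.079,.132),(521.7,125.3)),((-.053,-.106),(153.8,167.9)),((-.053,.106),(476.5,166.8))]
print(fit(st,0,1))
for z in(.07,.08,.09): print(fit(st,z,0))
print("sieve",fit([((-.065,-.074),(158,149.1)),((-.065,.074),(472.7,149.1))],.1536,0),fit([((-.065,-.074),(158,149.1)),((-.065,.074),(472.7,149.1))],.1536,1))
E
```

```text
(array([ 0.5392, -0.2067,  0.0093,  0.0876]), array([-0.3, -0.2,  0.3, -0.1,  0.4,  0.2, -0.4,  0.1]))
(array([ 0.5387, -0.2067,  0.0093]), array([ 13.8,  -0.6, -13.7,  -0.4,  11. ,  -2.9, -11. ,  -2.9]))
(array([ 0.539 , -0.2067,  0.0093]), array([ 6. , -0.4, -6. , -0.3,  5.2, -1.2, -5.2, -1.3]))
(array([ 0.5393, -0.2067,  0.0093]), array([-2.3, -0.1,  2.3, -0. , -1.1,  0.7,  1.1,  0.5]))
sieve (array([ 0.5368, -0.2067,  0.0055]), array([ 0.5, -0.1, -0.5, -0.1])) (array([ 0.5368, -0.2067,  0.0055,  0.1541]), array([0., 0., 0., 0.]))
```

```bash
python3 -m pendant '[{"x":0,"y":0.5,"z":1,"rx":0,"ry":0,"rz":-0.001,"fingers":1},{"x":0,"y":1,"z":3,"rx":0,"ry":0,"rz":-0.002,"fingers":1},{"x":0,"y":1.5,"z":7,"rx":0,"ry":0,"rz":-0.003,"fingers":1},{"x":0,"y":2,"z":12,"rx":0,"ry":0,"rz":-0.004,"fingers":1},{"x":0,"y":2.3,"z":18,"rx":0,"ry":0,"rz":-0.004,"fingers":1},{"x":0,"y":2.3,"z":24,"rx":0,"ry":0,"rz":-0.004,"fingers":1},{"x":0,"y":2.3,"z":29,"rx":0,"ry":0,"rz":-0.004,"fingers":1},{"x":0,"y":2.3,"z":33,"rx":0,"ry":0,"rz":-0.004,"fingers":1},{"x":0,"y":2.3,"z":35,"rx":0,"ry":0,"rz":-0.004,"fingers":1},{"x":0,"y":2.3,"z":36,"rx":0,"ry":0,"rz":-0.004,"fingers":1}]'
python3 - <<'E'
from rig import bot
import cv2
print(bot.camera_params("wrist")['extrinsics'].tolist())
w=bot.camera("wrist")[:,:,::-1];s=bot.camera("side")[:,:,::-1]
cv2.imwrite("pics/6w.png",w)
cv2.imwrite("pics/6s.png",cv2.resize(s[110:250,260:400],(600,600),interpolation=2))
cv2.imwrite("pics/6wl.png",cv2.resize(w[75:175,70:210],(784,560),interpolation=2))
cv2.imwrite("pics/6wr.png",cv2.resize(w[75:175,420:560],(784,560),interpolation=2))
print(bot.read_state()['position'])
E
```

```text
time_s: 7.6
position: [0.5402, -0.2074, 0.1631]
eef_rot: [0.704, 0.71, -0.0, -0.0]
contact_force: [-0.3, -0.2, -5.1]
grip_width: 0.145
[[-0.009492165827021186, 0.9577584974478233, 0.2874170477797018, 0.4672070928201568], [0.9999547585327437, 0.009268726437140376, 0.002138129545788834, -0.20734135960490074], [-0.0006161782481170335, 0.2874243400909542, -0.9578031473364687, 0.2927254769083423], [0.0, 0.0, 0.0, 1.0]]
[ 0.54030719 -0.20740943  0.16327593]
```

View pics/6w.png

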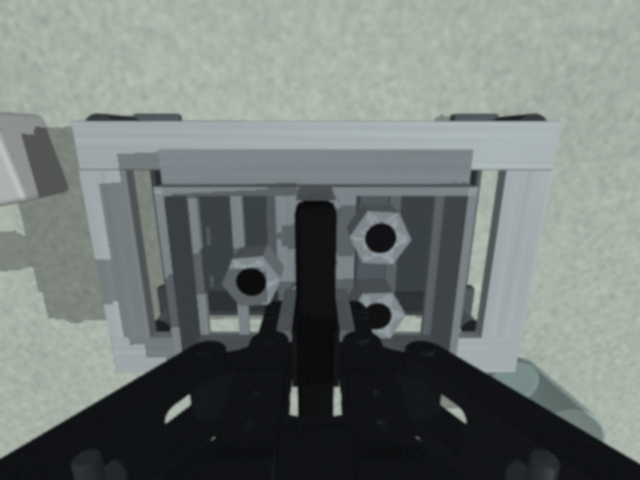

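View pics/6s.png

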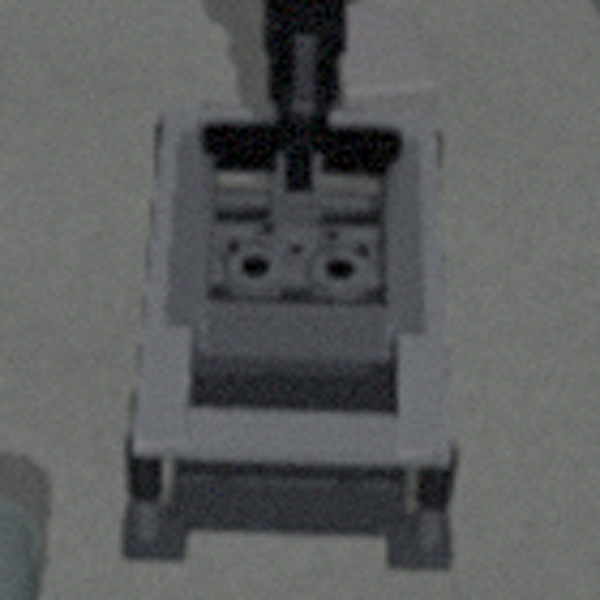

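View pics/6wl.png

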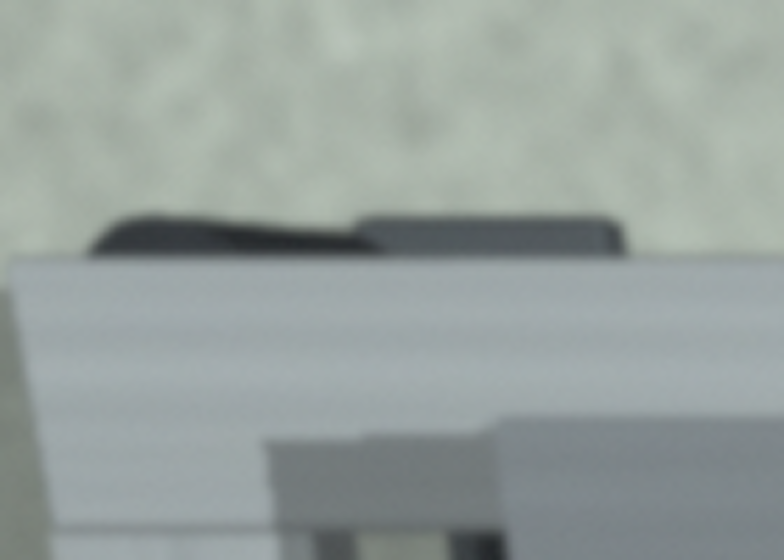

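View pics/6wr.png

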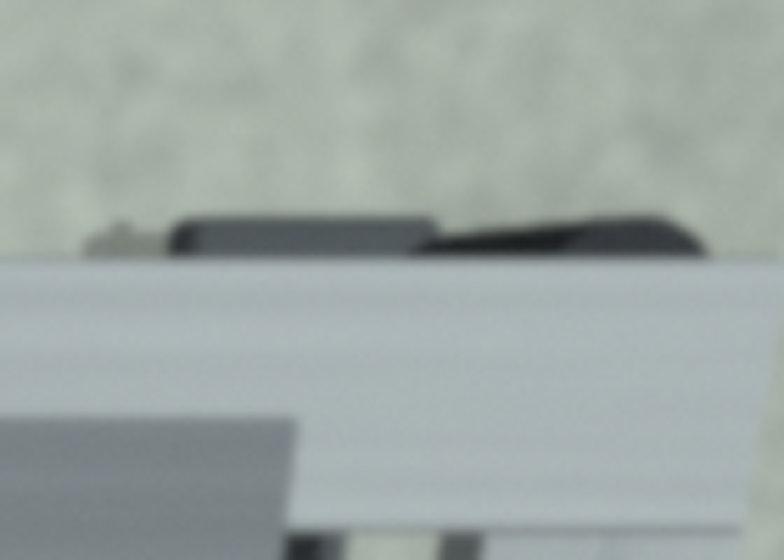

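```bash
python3 - <<'E'
import numpy as np
from scipy.optimize import least_squares
E=np.array([[-0.009492165827021186, 0.9577584974478233, 0.2874170477797018, 0.4672070928201568], [0.9999547585327437, 0.009268726437140376, 0.002138129545788834, -0.20734135960490074], [-0.0006161782481170335, 0.2874243400909542, -0.9578031473364687, 0.2927254769083423]])
f,cx,cy=360.144,315.163,241.9
def pr(X):
    c=E[:,:3].T@(X-E[:,3]);return np.array([cx+f*c[0]/c[2],cy+f*c[1]/c[2]])
def fit(o,z,fz):
    def r(p):
        c,s=np.cos(p[2]),np.sin(p[2])
        return np.concatenate([pr(np.array([p[0]+c*a-s*b,p[1]+s*a+c*b,p[3] if fz else z]))-np.array(u) for (a,b),u in o])
    q=least_squares(r,[.54,-.2,0,.08][:3+fz]);return q.x.round(4),r(q.x).round(1)
st=[((-.079,-.132),(71.4,120.7)),((-.079,.132),(559.6,121)),((-.053,-.106),(125.8,168.8)),((-.053,.106),(505.3,168.9))]
print(fit(st,0,1))
for z in(.08,.09): print(fit(st,z,0))
sv=[((-.065,-.074),(158.2,149.3)),((-.065,.074),(472.5,149.3))]
print("sieve",fit(sv,.1175,0))
E
```

```text
(array([ 0.5393, -0.2066,  0.009 ,  0.0876]), array([-0.4, -0.4,  0.5, -0.5,  0.6,  0.4, -0.7,  0.5]))
(array([ 0.5388, -0.2066,  0.0091]), array([ 8.4, -0.9, -8.2, -0.9,  7.1, -1.7, -7.2, -1.6]))
(array([ 0.5394, -0.2066,  0.009 ]), array([-3.2, -0.2,  3.3, -0.3, -1.5,  1.1,  1.4,  1.2]))
sieve (array([ 0.5392, -0.2067,  0.0095]), array([ 0.2, -0. , -0.2, -0. ]))
```

```bash
python3 -m pendant '[{"x":0,"y":0,"z":1,"rx":0,"ry":0,"rz":0,"fingers":1},{"x":0,"y":0,"z":3,"rx":0,"ry":0,"rz":0,"fingers":1},{"x":0,"y":0,"z":6,"rx":0,"ry":0,"rz":0,"fingers":1},{"x":0,"y":0,"z":9,"rx":0,"ry":0,"rz":0,"fingers":1},{"x":0,"y":0,"z":12,"rx":0,"ry":0,"rz":0,"fingers":1},{"x":0,"y":0,"z":14,"rx":0,"ry":0,"rz":0,"fingers":1},{"x":0,"y":0,"z":16,"rx":0,"ry":0,"rz":0,"fingers":1},{"x":0,"y":0,"z":17,"rx":0,"ry":0,"rz":0,"fingers":1},{"x":0,"y":0,"z":17.5,"rx":0,"ry":0,"rz":0,"fingers":1},{"x":0,"y":0,"z":18,"rx":0,"ry":0,"rz":0,"fingers":1}]'
python3 -m pendant '[{"x":0,"y":0,"z":0.4,"rx":0,"ry":0,"rz":0,"fingers":1},{"x":0,"y":0,"z":0.8,"rx":0,"ry":0,"rz":0,"fingers":1},{"x":0,"y":0,"z":1.2,"rx":0,"ry":0,"rz":0,"fingers":1},{"x":0,"y":0,"z":1.6,"rx":0,"ry":0,"rz":0,"fingers":1},{"x":0,"y":0,"z":2,"rx":0,"ry":0,"rz":0,"fingers":1},{"x":0,"y":0,"z":2.4,"rx":0,"ry":0,"rz":0,"fingers":1},{"x":0,"y":0,"z":2.8,"rx":0,"ry":0,"rz":0,"fingers":1},{"x":0,"y":0,"z":3.2,"rx":0,"ry":0,"rz":0,"fingers":1},{"x":0,"y":0,"z":3.6,"rx":0,"ry":0,"rz":0,"fingers":1},{"x":0,"y":0,"z":4,"rx":0,"ry":0,"rz":0,"fingers":1}]'
```

```text
time_s: 8.7
position: [0.5404, -0.2074, 0.1453]
eef_rot: [0.704, 0.71, -0.0, 0.0]
contact_force: [-0.2, -0.1, -5.7]
grip_width: 0.149
time_s: 9.7
position: [0.5403, -0.2074, 0.1413]
eef_rot: [0.704, 0.71, -0.0, 0.0]
contact_force: [0.4, 0.1, -5.5]
grip_width: 0.149
```

```bash
python3 -m pendant '[{"x":0,"y":0,"z":0.3,"rx":0,"ry":0,"rz":0,"fingers":1},{"x":0,"y":0,"z":0.6,"rx":0,"ry":0,"rz":0,"fingers":1},{"x":0,"y":0,"z":0.9,"rx":0,"ry":0,"rz":0,"fingers":1},{"x":0,"y":0,"z":1.2,"rx":0,"ry":0,"rz":0,"fingers":1},{"x":0,"y":0,"z":1.5,"rx":0,"ry":0,"rz":0,"fingers":1},{"x":0,"y":0,"z":1.8,"rx":0,"ry":0,"rz":0,"fingers":1},{"x":0,"y":0,"z":2.1,"rx":0,"ry":0,"rz":0,"fingers":1},{"x":0,"y":0,"z":2.4,"rx":0,"ry":0,"rz":0,"fingers":1},{"x":0,"y":0,"z":2.7,"rx":0,"ry":0,"rz":0,"fingers":1},{"x":0,"y":0,"z":3,"rx":0,"ry":0,"rz":0,"fingers":1}]'
python3 -m pendant '[{"x":0,"y":0,"z":0.2,"rx":0,"ry":0,"rz":0,"fingers":1},{"x":0,"y":0,"z":0.4,"rx":0,"ry":0,"rz":0,"fingers":1},{"x":0,"y":0,"z":0.6,"rx":0,"ry":0,"rz":0,"fingers":1},{"x":0,"y":0,"z":0.8,"rx":0,"ry":0,"rz":0,"fingers":1},{"x":0,"y":0,"z":1,"rx":0,"ry":0,"rz":0,"fingers":1},{"x":0,"y":0,"z":1.2,"rx":0,"ry":0,"rz":0,"fingers":1},{"x":0,"y":0,"z":1.4,"rx":0,"ry":0,"rz":0,"fingers":1},{"x":0,"y":0,"z":1.5,"rx":0,"ry":0,"rz":0,"fingers":1},{"x":0,"y":0,"z":1.5,"rx":0,"ry":0,"rz":0,"fingers":1},{"x":0,"y":0,"z":1.5,"rx":0,"ry":0,"rz":0,"fingers":1}]'
```

```text
time_s: 10.7
position: [0.5403, -0.2073, 0.1383]
eef_rot: [0.704, 0.71, -0.0, 0.0]
contact_force: [-0.6, -0.6, -5.6]
grip_width: 0.153
time_s: 11.7
position: [0.5404, -0.2074, 0.137]
eef_rot: [0.704, 0.71, 0.0, 0.0]
contact_force: [-1.0, 1.1, -1.2]
grip_width: 0.152
```

Contact came at a TCP height of about 0.138 m, so the bed is about 0.088 m high, which matches the camera fit. The bed load is now about 4.5 N. I'll press slightly more and start with a moderate shake.

```bash
python3 -m pendant '[{"x":0,"y":0,"z":0.4,"rx":0,"ry":0,"rz":0,"fingers":1},{"x":8,"y":0,"z":0.8,"rx":0,"ry":0,"rz":0,"fingers":1},{"x":15,"y":0,"z":0.8,"rx":0,"ry":0,"rz":0,"fingers":1},{"x":0,"y":0,"z":0.8,"rx":0,"ry":0,"rz":0,"fingers":1},{"x":-15,"y":0,"z":0.8,"rx":0,"ry":0,"rz":0,"fingers":1},{"x":0,"y":0,"z":0.8,"rx":0,"ry":0,"rz":0,"fingers":1},{"x":15,"y":0,"z":0.8,"rx":0,"ry":0,"rz":0,"fingers":1},{"x":0,"y":0,"z":0.8,"rx":0,"ry":0,"rz":0,"fingers":1},{"x":-15,"y":0,"z":0.8,"rx":0,"ry":0,"rz":0,"fingers":1},{"x":-15,"y":0,"z":0.8,"rx":0,"ry":0,"rz":0,"fingers":1}]'
cat > look.py <<'E'
import sys,cv2
from rig import bot
w=bot.camera("wrist")[:,:,::-1];print(bot.read_state()['position'],bot.read_state()['contact_force'])
s=bot.camera("side")[:,:,::-1]; c=bot.camera("scene")[:,:,::-1]
print(bot.read_state()['position'],bot.read_state()['contact_force'])
o=cv2.hconcat([cv2.resize(w[130:370,140:500],(450,300)),cv2.resize(s[125:225,280:380],(300,300),interpolation=2)])
o2=cv2.resize(c[215:335,200:360],(400,300),interpolation=2)
o2=cv2.copyMakeBorder(o2,0,0,0,350,cv2.BORDER_CONSTANT)
o2[:, 400:750]=cv2.resize(s[140:200,295:365],(350,300),interpolation=2)
cv2.imwrite(f"pics/{sys.argv[1]}.png",cv2.convertScaleAbs(cv2.vconcat([o,o2]),alpha=1.6))
E
python3 look.py 7
```

```text
time_s: 12.7
position: [0.541, -0.2243, 0.1363]
eef_rot: [0.704, 0.71, -0.0, 0.001]
contact_force: [0.3, -2.2, 2.6]
grip_width: 0.151
[ 0.54091586 -0.22388463  0.13625262] [ 0.68605647 -1.9409906   2.77021038]
[ 0.54079314 -0.22315998  0.13622872] [ 0.8698511  -1.91408528  3.97042245]
```

View pics/7.png

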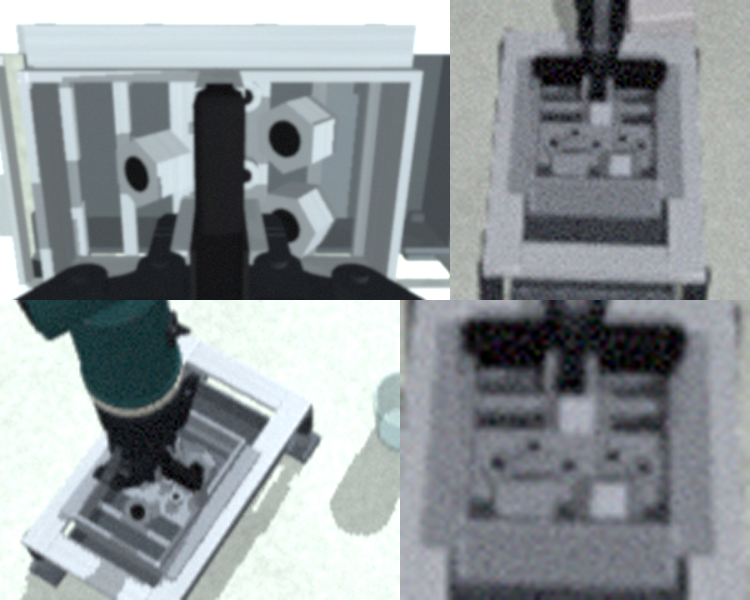

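```bash
python3 -m pendant '[{"x":15,"y":0,"z":-0.2,"rx":0,"ry":0,"rz":0,"fingers":1},{"x":37,"y":0,"z":-0.2,"rx":0,"ry":0,"rz":0,"fingers":1},{"x":15,"y":0,"z":-0.2,"rx":0,"ry":0,"rz":0,"fingers":1},{"x":-7,"y":0,"z":-0.2,"rx":0,"ry":0,"rz":0,"fingers":1},{"x":15,"y":0,"z":-0.2,"rx":0,"ry":0,"rz":0,"fingers":1},{"x":37,"y":0,"z":-0.2,"rx":0,"ry":0,"rz":0,"fingers":1},{"x":15,"y":0,"z":-0.2,"rx":0,"ry":0,"rz":0,"fingers":1},{"x":-7,"y":0,"z":-0.2,"rx":0,"ry":0,"rz":0,"fingers":1},{"x":15,"y":0,"z":-0.2,"rx":0,"ry":0,"rz":0,"fingers":1},{"x":37,"y":0,"z":-0.2,"rx":0,"ry":0,"rz":0,"fingers":1}]'
python3 look.py 8
```

```text
time_s: 13.85
position: [0.5402, -0.1856, 0.1362]
eef_rot: [0.705, 0.71, -0.0, 0.0]
contact_force: [-1.1, -1.6, 3.2]
grip_width: 0.149
[ 0.53924189 -0.18130602  0.13600795] [0.34902992 2.63281148 5.43583634]
[ 0.53952359 -0.18327089  0.13616938] [0.44876092 2.0718935  3.51175507]
```

View pics/8.png

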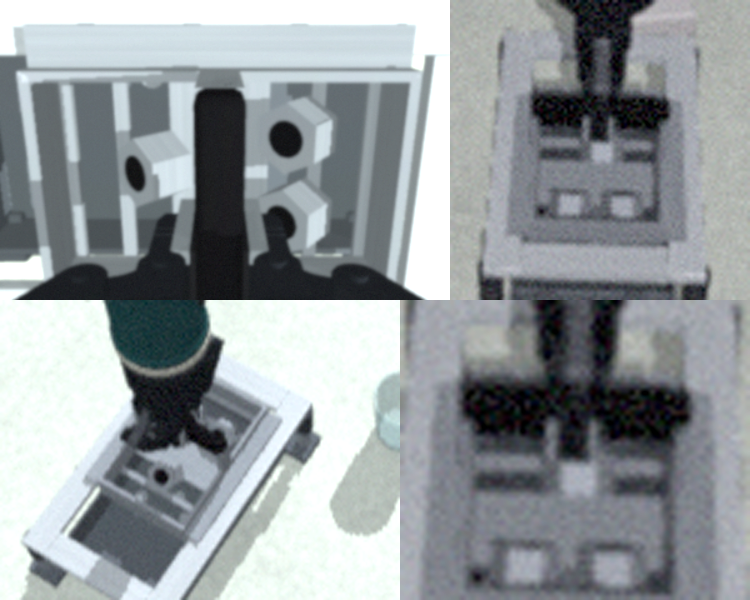

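```bash
cat > look2.py <<'E'
import sys,cv2
from rig import bot
w=bot.camera("wrist")[:,:,::-1];c=bot.camera("side")[:,:,::-1]
cv2.imwrite(f"pics/{sys.argv[1]}w.png",cv2.resize(w[140:340,150:490],(800,470),interpolation=2))
cv2.imwrite(f"pics/{sys.argv[1]}s.png",cv2.convertScaleAbs(cv2.resize(c[130:220,285:375],(600,600),interpolation=2),alpha=1.5))
s=bot.read_state();print(s['position'],s['contact_force'],s['time_s'])
E
python3 look2.py 9
```

```text
[ 0.53983837 -0.18466496  0.1362099 ] [-0.32483703  0.81717591  4.01955078] 14.1
```

View pics/9w.png

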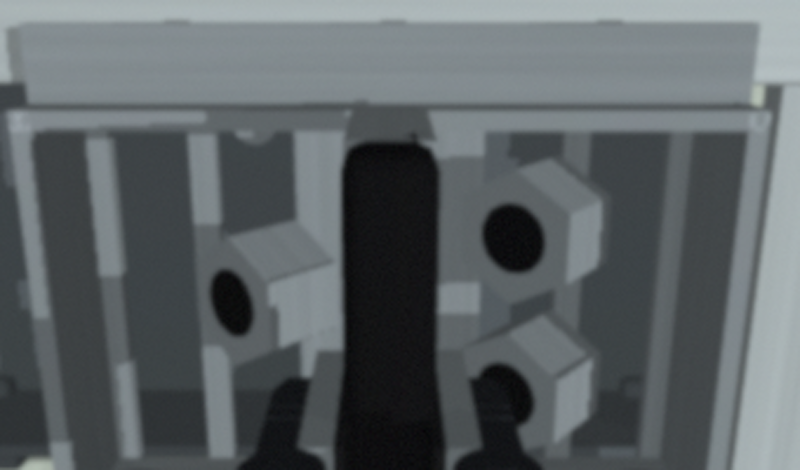

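View pics/9s.png

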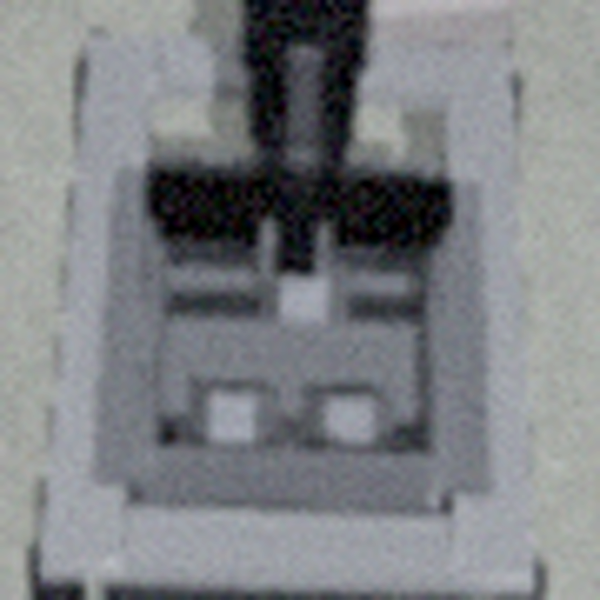

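The collars have left the solid strip and the nuts have tipped on edge over the slots, as expected. One round shape at (255,137) in the wrist crop is uncertain, so I'll shake again and end at the other side to look there.

```bash
python3 -m pendant '[{"x":-22,"y":0,"z":-0.2,"rx":0,"ry":0,"rz":0,"fingers":1},{"x":-44,"y":0,"z":-0.2,"rx":0,"ry":0,"rz":0,"fingers":1},{"x":-22,"y":0,"z":-0.2,"rx":0,"ry":0,"rz":0,"fingers":1},{"x":0,"y":0,"z":-0.2,"rx":0,"ry":0,"rz":0,"fingers":1},{"x":-22,"y":0,"z":-0.2,"rx":0,"ry":0,"rz":0,"fingers":1},{"x":-44,"y":0,"z":-0.2,"rx":0,"ry":0,"rz":0,"fingers":1},{"x":-22,"y":0,"z":-0.2,"rx":0,"ry":0,"rz":0,"fingers":1},{"x":0,"y":0,"z":-0.2,"rx":0,"ry":0,"rz":0,"fingers":1},{"x":-22,"y":0,"z":-0.2,"rx":0,"ry":0,"rz":0,"fingers":1},{"x":-44,"y":0,"z":-0.2,"rx":0,"ry":0,"rz":0,"fingers":1}]'
python3 look2.py 10; python3 - <<'E'
import cv2
from rig import bot
c=bot.camera("scene")[:,:,::-1]
cv2.imwrite("pics/10c.png",cv2.convertScaleAbs(cv2.resize(c[215:335,200:340],(700,600),interpolation=2),alpha=1.5))
E
```

```text
time_s: 15.1
position: [0.5405, -0.229, 0.1364]
eef_rot: [0.703, 0.711, 0.0, -0.0]
contact_force: [0.3, 1.8, 2.6]
grip_width: 0.151
[ 0.54108589 -0.23261184  0.13655607] [ 1.14972713 -1.28757707  1.0091325 ] 15.2
```

View pics/10w.png

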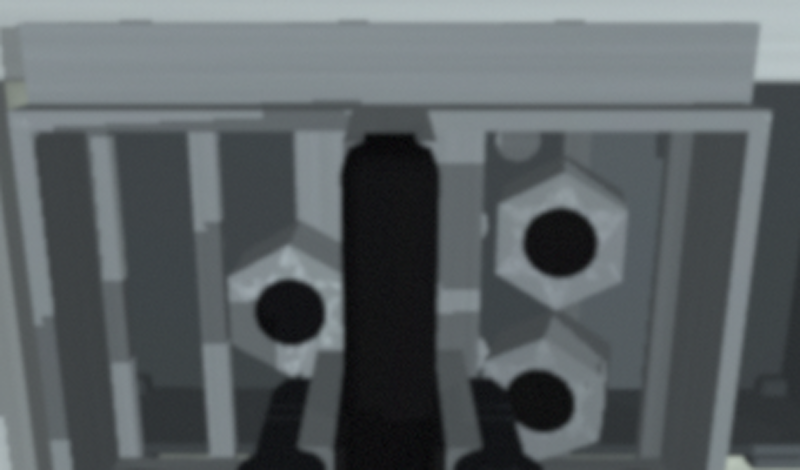

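View pics/10s.png

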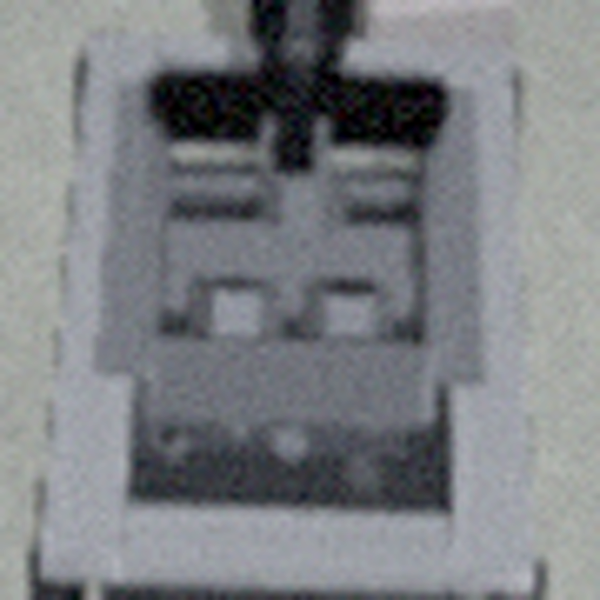

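View pics/10c.png

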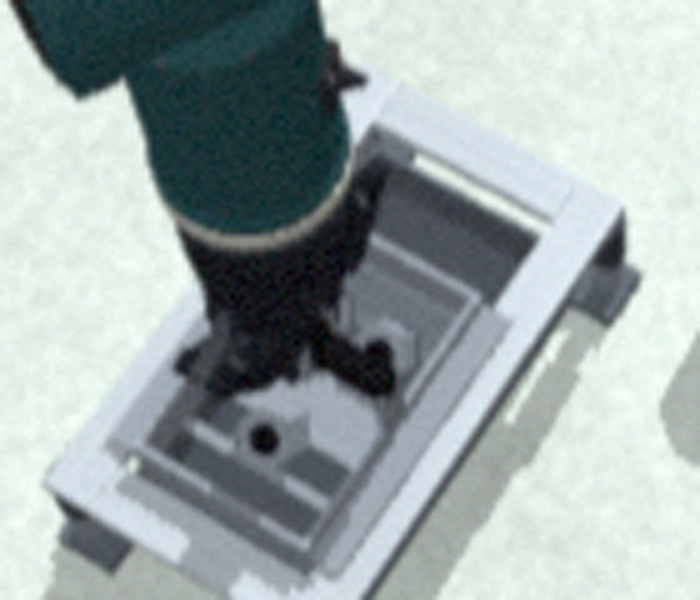

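```bash
python3 - <<'E'
import cv2
import numpy as np
from rig import bot
c=np.mean([bot.camera("side")[:,:,::-1].astype(float) for _ in range(6)],axis=0)
cv2.imwrite("pics/11t.png",cv2.convertScaleAbs(cv2.resize(c[183:212,297:360],(756,348),interpolation=2),alpha=2.5))
w=bot.camera("wrist")[:,:,::-1]
cv2.imwrite("pics/11w.png",cv2.convertScaleAbs(cv2.resize(w[180:340,320:500],(675,600),interpolation=2),alpha=1.6))
print(bot.read_state()['contact_force'])
E
```

```text
[-0.61697101 -1.94874562  2.27968893]
```

View pics/11t.png

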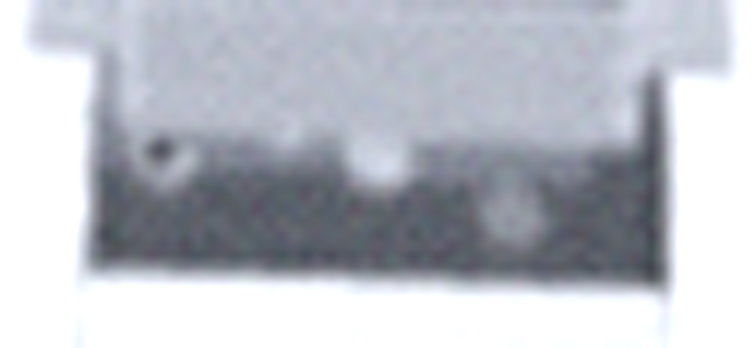

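View pics/11w.png

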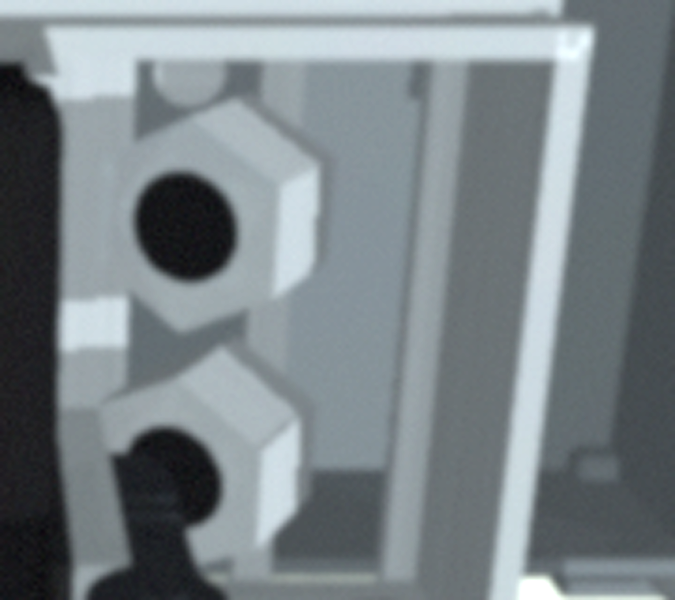

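```bash
python3 - <<'E'
import numpy as np
from rig import bot
def bp(P,u,v,z):
    K,E=P['intrinsics'],P['extrinsics'];d=E[:3,:3]@np.linalg.inv(K)@[u,v,1];return (E[:3,3]+d*(z-E[2,3])/d[2]).round(3)
S=bot.camera_params("side");W=bot.camera_params("wrist")
for z in(.010,):
  for p in[(310.3,196.3),(321.2,194),(328.3,196.3),(339.9,200.9)]: print("side",bp(S,*p,z))
for z in (.01,.075,.08): print("w11",bp(W,370.7,200,z))
W9=dict(W);E=W['extrinsics'].copy();E[1,3]+=-.184+.2313;W9['extrinsics']=E
for z in (.01,.075,.08):print("w9",bp(W9,258,198,z))
print(W['extrinsics'][:3,3],bot.read_state()['position'])
E
```

```text
side [ 0.581 -0.2    0.01 ]
side [ 0.555 -0.209  0.01 ]
side [ 0.537 -0.202  0.01 ]
side [ 0.509 -0.189  0.01 ]
w11 [ 0.513 -0.189  0.01 ]
w11 [ 0.501 -0.199  0.075]
w11 [ 0.5  -0.2   0.08]
w9 [ 0.512 -0.222  0.01 ]
w9 [ 0.501 -0.212  0.075]
w9 [ 0.5   -0.211  0.08 ]
[ 0.46743274 -0.22905622  0.26610238] [ 0.54044758 -0.22907592  0.13643774]
```

The tray's +y end shows four collars. The blob in the earlier wrist view projects to a fifth in the tray at about (0.512, −0.222). I'll slide back gently to confirm.

```bash
python3 -m pendant '[{"x":1,"y":0,"z":0,"rx":0,"ry":0,"rz":0,"fingers":1},{"x":4,"y":0,"z":0,"rx":0,"ry":0,"rz":0,"fingers":1},{"x":9,"y":0,"z":0,"rx":0,"ry":0,"rz":0,"fingers":1},{"x":15,"y":0,"z":0,"rx":0,"ry":0,"rz":0,"fingers":1},{"x":22,"y":0,"z":0,"rx":0,"ry":0,"rz":0,"fingers":1},{"x":29,"y":0,"z":0,"rx":0,"ry":0,"rz":0,"fingers":1},{"x":35,"y":0,"z":0,"rx":0,"ry":0,"rz":0,"fingers":1},{"x":40,"y":0,"z":0,"rx":0,"ry":0,"rz":0,"fingers":1},{"x":43,"y":0,"z":0,"rx":0,"ry":0,"rz":0,"fingers":1},{"x":44,"y":0,"z":0,"rx":0,"ry":0,"rz":0,"fingers":1}]'
python3 - <<'E'
import cv2
import numpy as np
from rig import bot
w=np.mean([bot.camera("wrist")[:,:,::-1].astype(float) for _ in range(3)],axis=0)
cv2.imwrite("pics/12w.png",cv2.convertScaleAbs(cv2.resize(w[140:340,150:490],(800,470),interpolation=2),alpha=1.7))
c=np.mean([bot.camera("scene")[:,:,::-1].astype(float) for _ in range(5)],axis=0)
cv2.imwrite("pics/12c.png",cv2.convertScaleAbs(cv2.resize(c[225:335,205:335],(709,600),interpolation=2),alpha=2))
W=bot.camera_params("wrist")
def bp(P,u,v,z):
    K,E=P['intrinsics'],P['extrinsics'];d=E[:3,:3]@np.linalg.inv(K)@[u,v,1];return (E[:3,3]+d*(z-E[2,3])/d[2]).round(3)
print(bp(W,258,198,.01));print(bot.read_state()['position'],bot.read_state()['contact_force'])
E
```

```text
time_s: 16.6
position: [0.54, -0.1849, 0.1364]
eef_rot: [0.704, 0.71, -0.0, -0.0]
contact_force: [-1.0, -2.4, 1.9]
grip_width: 0.15
[ 0.511 -0.226  0.01 ]
[ 0.5399829  -0.18503877  0.13631754] [0.11608119 2.74278271 3.05776805]
```

View pics/12w.png

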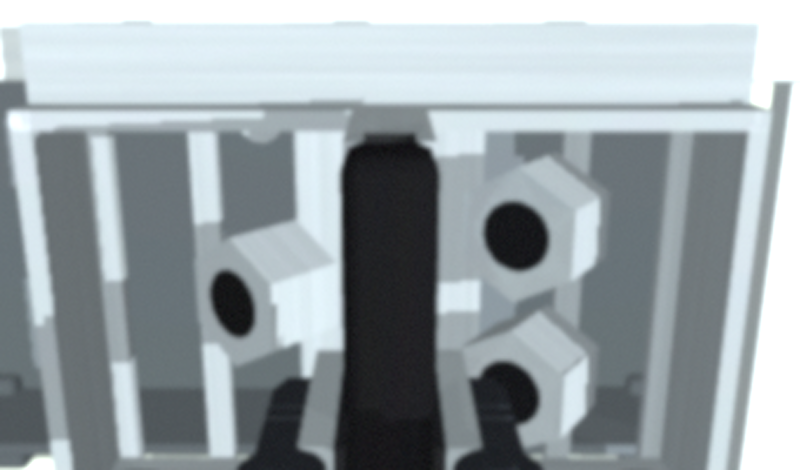

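View pics/12c.png

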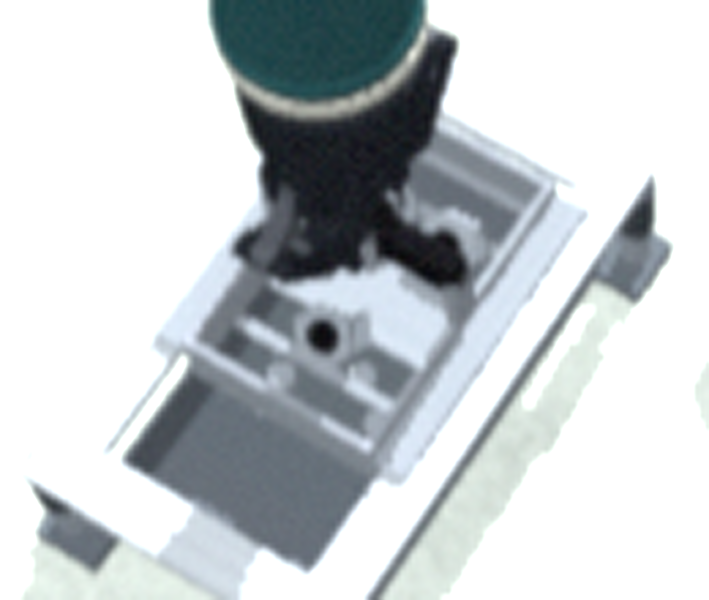

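```bash
python3 - <<'E'
import numpy as np
from rig import bot
def bp(P,u,v,z):
    K,E=P['intrinsics'],P['extrinsics'];d=E[:3,:3]@np.linalg.inv(K)@[u,v,1];return (E[:3,3]+d*(z-E[2,3])/d[2]).round(3)
C=bot.camera_params("scene");W=bot.camera_params("wrist")
for p in [(256.3,293.8),(271.4,293.8)]: print(bp(C,*p,.01),bp(C,*p,.076))
print(bp(W,150+262/2.353,140+132/2.35,.01))
E
```

```text
[ 0.507 -0.226  0.01 ] [ 0.53  -0.244  0.076]
[ 0.54  -0.206  0.01 ] [ 0.56  -0.225  0.076]
[ 0.51  -0.223  0.01 ]
```

All five collars are in the tray, from two or three views that agree, and the three nuts remain in the sieve. I'll centre the sieve, take the hand load off and release.

```bash
python3 -m pendant '[{"x":-1,"y":0,"z":0,"rx":0,"ry":0,"rz":0,"fingers":1},{"x":-3,"y":0,"z":0,"rx":0,"ry":0,"rz":0,"fingers":1},{"x":-7,"y":0,"z":0,"rx":0,"ry":0,"rz":0,"fingers":1},{"x":-11,"y":0,"z":0,"rx":0,"ry":0,"rz":0,"fingers":1},{"x":-15,"y":0,"z":0,"rx":0,"ry":0,"rz":0,"fingers":1},{"x":-19,"y":0,"z":0,"rx":0,"ry":0,"rz":0,"fingers":1},{"x":-21,"y":0,"z":-0.1,"rx":0,"ry":0,"rz":0,"fingers":1},{"x":-22,"y":0,"z":-0.3,"rx":0,"ry":0,"rz":0,"fingers":1},{"x":-22,"y":0,"z":-0.4,"rx":0,"ry":0,"rz":0,"fingers":1},{"x":-22,"y":0,"z":-0.4,"rx":0,"ry":0,"rz":0,"fingers":1}]'
python3 -c "
from rig import bot;s=bot.read_state();print(s['position'],s['contact_force'])"
```

```text
time_s: 18.0
position: [0.5402, -0.2078, 0.1367]
eef_rot: [0.704, 0.71, -0.0, 0.0]
contact_force: [0.0, -0.8, 0.9]
grip_width: 0.15
[ 0.54021658 -0.20779448  0.13674139] [ 0.03714867 -0.80131471  0.92758367]
```

```bash
python3 -m pendant '[{"x":0,"y":0,"z":0,"rx":0,"ry":0,"rz":0,"fingers":0.85},{"x":0,"y":0,"z":0,"rx":0,"ry":0,"rz":0,"fingers":0.8},{"x":0,"y":0,"z":0,"rx":0,"ry":0,"rz":0,"fingers":0.7},{"x":0,"y":0,"z":0,"rx":0,"ry":0,"rz":0,"fingers":0.6},{"x":0,"y":0,"z":0,"rx":0,"ry":0,"rz":0,"fingers":0.5},{"x":0,"y":0,"z":0,"rx":0,"ry":0,"rz":0,"fingers":0.4},{"x":0,"y":0,"z":0,"rx":0,"ry":0,"rz":0,"fingers":0.4},{"x":0,"y":0,"z":0,"rx":0,"ry":0,"rz":0,"fingers":0.4},{"x":0,"y":0,"z":0,"rx":0,"ry":0,"rz":0,"fingers":0.4},{"x":0,"y":0,"z":0,"rx":0,"ry":0,"rz":0,"fingers":0.4}]' 20
```

```text
time_s: 19.0
position: [0.5403, -0.2074, 0.1368]
eef_rot: [0.704, 0.71, -0.0, 0.0]
contact_force: [-0.2, 0.2, 0.3]
grip_width: 0.6
```

Released. Now straight up, then back toward the robot to look.

```bash
python3 -m pendant '[{"x":0,"y":0,"z":-3,"rx":0,"ry":0,"rz":0,"fingers":0.4},{"x":0,"y":0,"z":-8,"rx":0,"ry":0,"rz":0,"fingers":0.4},{"x":0,"y":0,"z":-18,"rx":0,"ry":0,"rz":0,"fingers":0.4},{"x":0,"y":0,"z":-32,"rx":0,"ry":0,"rz":0,"fingers":0.4},{"x":0,"y":0,"z":-50,"rx":0,"ry":0,"rz":0,"fingers":0.4},{"x":0,"y":0,"z":-70,"rx":0,"ry":0,"rz":0,"fingers":0.4},{"x":0,"y":0,"z":-90,"rx":0,"ry":0,"rz":0,"fingers":0.4},{"x":0,"y":0,"z":-110,"rx":0,"ry":0,"rz":0,"fingers":0.4},{"x":0,"y":0,"z":-125,"rx":0,"ry":0,"rz":0,"fingers":0.4},{"x":0,"y":0,"z":-130,"rx":0,"ry":0,"rz":0,"fingers":0.4}]'
python3 -m pendant '[{"x":5,"y":-5,"z":0,"rx":0,"ry":0,"rz":0,"fingers":0.4},{"x":20,"y":-12,"z":0,"rx":0,"ry":0,"rz":0,"fingers":0.4},{"x":45,"y":-20,"z":0,"rx":0,"ry":0,"rz":0,"fingers":0.4},{"x":75,"y":-28,"z":0,"rx":0,"ry":0,"rz":0,"fingers":0.4},{"x":110,"y":-36,"z":0,"rx":0,"ry":0,"rz":0,"fingers":0.4},{"x":145,"y":-42,"z":0,"rx":0,"ry":0,"rz":0,"fingers":0.4},{"x":175,"y":-46,"z":0,"rx":0,"ry":0,"rz":0,"fingers":0.4},{"x":200,"y":-50,"z":0,"rx":0,"ry":0,"rz":0,"fingers":0.4},{"x":215,"y":-50,"z":0,"rx":0,"ry":0,"rz":0,"fingers":0.4},{"x":220,"y":-50,"z":0,"rx":0,"ry":0,"rz":0,"fingers":0.4}]'
python3 - <<'E'
import cv2
import numpy as np
from rig import bot
def av(n):return np.mean([bot.camera(n)[:,:,::-1].astype(float) for _ in range(4)],axis=0)
c=av("scene");s=av("side")
cv2.imwrite("pics/13f.png",cv2.convertScaleAbs(c,alpha=1.2))
cv2.imwrite("pics/13c.png",cv2.convertScaleAbs(cv2.resize(c[215:340,195:335],(672,600),interpolation=2),alpha=1.8))
cv2.imwrite("pics/13s.png",cv2.convertScaleAbs(cv2.resize(s[125:225,280:380],(600,600),interpolation=2),alpha=1.8))
E
```

```text
time_s: 20.0
position: [0.5413, -0.2079, 0.2696]
eef_rot: [0.704, 0.71, 0.001, 0.002]
contact_force: [0.0, -0.2, 0.9]
grip_width: 0.593
time_s: 21.0
position: [0.4862, 0.0144, 0.2658]
eef_rot: [0.703, 0.711, -0.001, -0.001]
contact_force: [-0.2, -0.5, 0.1]
grip_width: 0.598
```

View pics/13f.png

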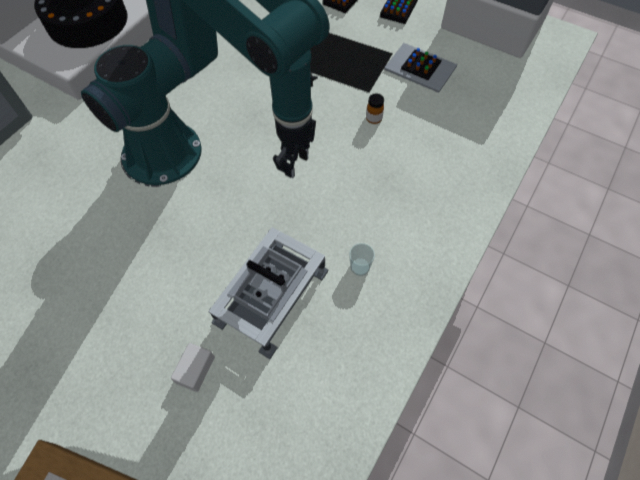

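View pics/13c.png

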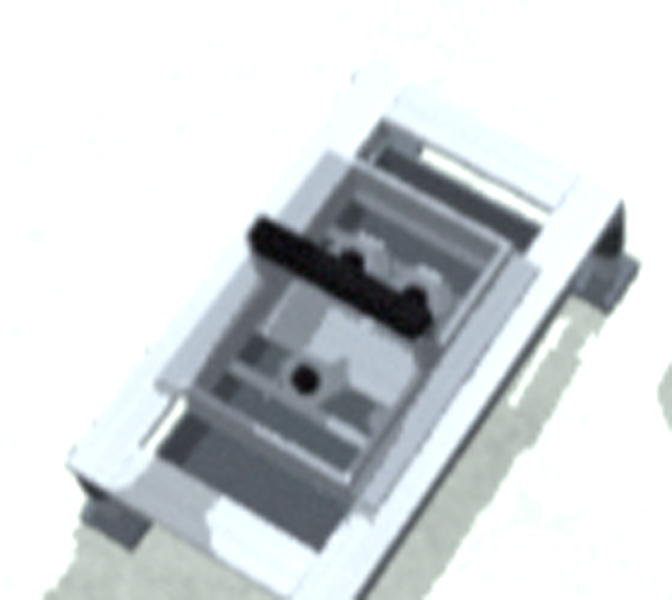

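View pics/13s.png

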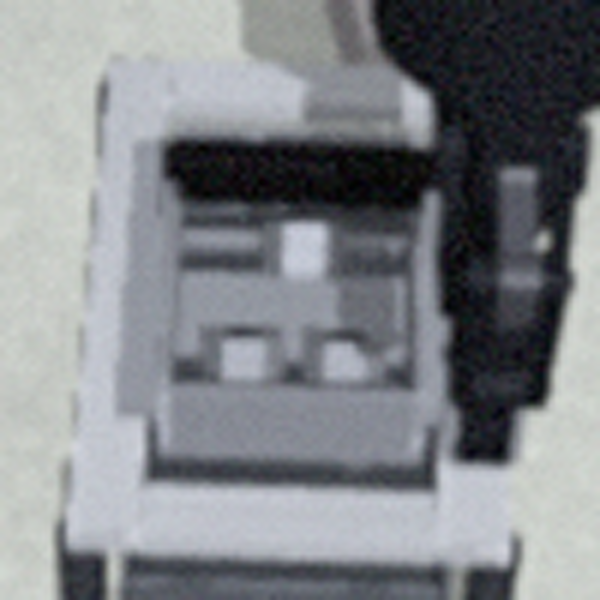

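```bash
python3 - <<'E'
import numpy as np
from rig import bot
def bp(P,u,v,z):
    K,E=P['intrinsics'],P['extrinsics'];d=E[:3,:3]@np.linalg.inv(K)@[u,v,1];return (E[:3,3]+d*(z-E[2,3])/d[2]).round(3)
S=bot.camera_params("side")
for p in [(345,184),(345.8,166.7)]: print(bp(S,*p,.01),bp(S,*p,.076))
E
```

```text
[ 0.497 -0.247  0.01 ] [ 0.501 -0.18   0.076]
[ 0.495 -0.31   0.01 ] [ 0.499 -0.238  0.076]
```

The side view shows a light blob at (390,355) by a nut that matches no collar already placed. I'll take a close overhead look before handing in.

```bash
python3 go.py 0.60 -0.207 0.27 1.58
python3 -m pendant '[{"x":-10,"y":5,"z":0,"rx":0,"ry":0,"rz":0,"fingers":0.4},{"x":-30,"y":15,"z":0,"rx":0,"ry":0,"rz":0,"fingers":0.4},{"x":-60,"y":30,"z":0,"rx":0,"ry":0,"rz":0,"fingers":0.4},{"x":-92,"y":46,"z":0,"rx":0,"ry":0,"rz":0,"fingers":0.4},{"x":-125,"y":64,"z":0,"rx":0,"ry":0,"rz":0,"fingers":0.4},{"x":-158,"y":82,"z":0,"rx":0,"ry":0,"rz":0,"fingers":0.4},{"x":-188,"y":97,"z":0,"rx":0,"ry":0,"rz":0,"fingers":0.4},{"x":-208,"y":106,"z":0,"rx":0,"ry":0,"rz":0,"fingers":0.4},{"x":-220,"y":112,"z":0,"rx":0,"ry":0,"rz":0,"fingers":0.4},{"x":-220,"y":112,"z":0,"rx":0,"ry":0,"rz":0,"fingers":0.4}]'
python3 - <<'E'
import cv2
import numpy as np
from rig import bot
bot.camera("wrist")
bot.camera("wrist")
w=np.mean([bot.camera("wrist")[:,:,::-1].astype(float) for _ in range(4)],axis=0)
cv2.imwrite("pics/14.png",w)
E
```

```text
[-219.4, 109.9, -3.3, -0.0003, 0.0002, -0.0011]
time_s: 22.4
position: [0.6028, -0.209, 0.2664]
eef_rot: [0.705, 0.71, -0.0, 0.0]
contact_force: [-1.1, 0.7, 1.0]
grip_width: 0.598[ WARN:0@5.449] global loadsave.cpp:1063 imwrite_ Unsupported depth image for selected encoder is fallbacked to CV_8U.
```

View pics/14.png

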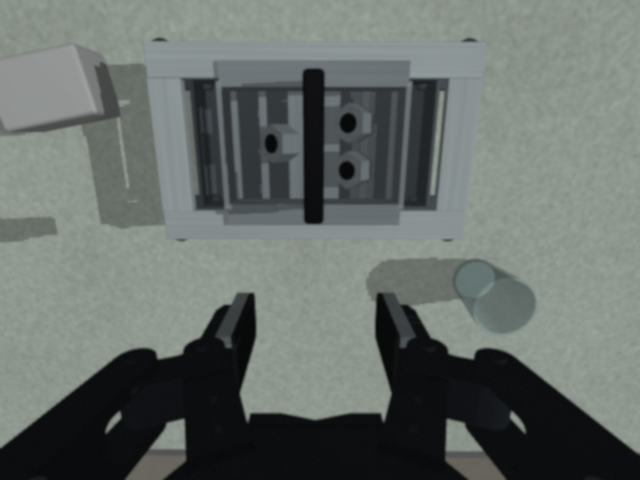

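```bash
python3 - <<'E'
import cv2
w=cv2.imread("pics/14.png")
cv2.imwrite("pics/14z.png",cv2.convertScaleAbs(cv2.resize(w[75:220,215:415],(800,580),interpolation=2),alpha=1.6))
E
```

```text
(no output)
```

View pics/14z.png

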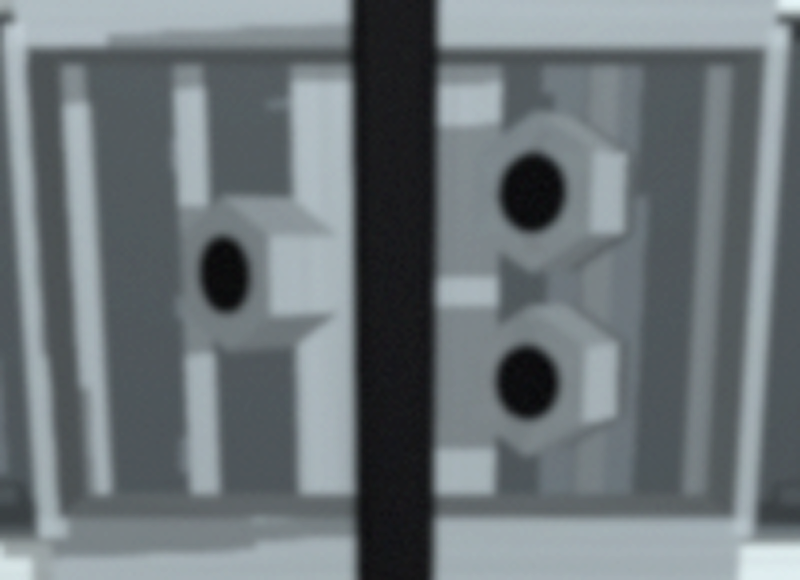

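```bash
python3 -c "
from rig import bot
print(bot.read_state()['time_s']);print(bot.job_done())"
```

```text
22.7
the job is handed in; nothing more can be done
None
```

The job is done and handed in at 22.7 s: all five collars are in the catch tray, and the three nuts are still in the sieve.

- **Carry and set-down:** I gripped the sieve by its handle and carried it level. I aligned it to the bed window within about 0.2 mm using the wrist camera. Feeling for the bed gave a height of about 88 mm, which matches the camera estimate.
- **Shaking:** I shook it ±15 mm, then ±22 mm (about ±25 mm with overshoot, inside the 32 mm free at each end). The load on the bed was about 7–11 N at each reading, under the 18 N limit. Readings come only between moves, so I did not see any peaks during the shakes.
- **Release:** I slid the sieve back to the centre, eased the hand load to about 1 N and let go. The arm then withdrew clear of everything.

**Last checks:**
- **Tray:** Before release I found five separate collars on the tray floor. Three of these were seen from two cameras, and the other two were each seen once from the side camera.
- **Sieve:** After release it sat level on the bed. The three nuts lie tipped on edge over the slots, and the floor showed no collars.
- **Bystanders:** The jar, beaker and box are where they were.
- **One disagreement:** The last side view showed a light blob beside a nut that matched no known collar. A closer overhead look showed nothing there, so I took it as a lit piece of the floor.

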